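Nest the glue bowls in the tilted stand

ROBOT

A 6-joint arm with a two-finger parallel gripper is mounted at the origin on the work surface. World frame = base frame: x ahead of the robot, y to its left, z up, the work surface at z = 0. Lengths are in mm, angles in rad, forces in N, time in s.
With the tool pointing down it reaches from about 400 to 925 mm from the base axis. Payload 3.4 kg.
Tool frame: the origin (TCP) lies midway between the tips of the shut fingers; the grasp point (between the pads) lies 19 mm behind it; z points along the fingers, y is the line along which they close (so a half turn about z gives the same grasp; the last joint's range is limited). The gripper opens to 85 mm and grips with 20 to 120 N. Pads are 22 mm wide; open, the fingers measure 114 mm over their backs; the gripper's body (76 mm by 85 mm) begins 54 mm behind the grasp point. The pads swing forward as they close: fully open they stand 13 mm farther back than shut.
Start: joints at [1.062, 0.307, 1.506, -0, 1.328, -0.073], TCP at [242.751, 521.251, 231.305] pointing down, gripper open.
Joint ranges: [-3.12, 3.12], [-1.05, 2.28], [0.14, 2.33], [-1.42, 4.57], [0.1, 2.73], [-2.68, 2.68]. Speed limits (rad/s): [2.57, 2.57, 3.14, 3.14, 3.14, 3.14].

INTERFACE

Orientations are given as a unit quaternion [w, x, y, z].
In Python, from cell import r gives the robot as it stands.
- The arm moves only by the shell command python3 -m crank 'ROWS' [OPENING] [FORCE]. ROWS is JSON, a list of rows, each an object of numbers: "tx", "ty", "tz": the shift along the tool's x, y, z in mm; "yaw": the turn about the tool's z in degrees. A call has 1 to 20 rows; each row shifts and turns the commanded pose from where the row before left it, along the tool's axes as they then stand; what a row does not reach is not made up. A row lasts 1/10 s, in which the tool goes at most 50 mm and 8.59 degrees, less where a joint would pass 70% of its speed; a pose out of reach is approached as far as the arm can. A call with a gripper value outside its range is refused whole. OPENING is the closure, from -1 (fully open) to 1 (shut), set as the call begins (- or left out, the last holds). The fingers move at their own pace and stop on an object; FORCE is the grip in N (left out, the last holds). Time passes only in rows, so rows that do not move let the fingers close. It gives the time, the measured TCP pose, the force, the opening and the grip force at its end, in the units of the state.
- r.state(): the state, without advancing time (a new reading comes with each control period).
- r.read_camera(name): name is "scene" or "side" or "wrist"; returns the picture (384x512x3 uint8, red, green, blue); there is no depth.
- r.get_calibration(name): a dict with "mtx" (3x3 intrinsics, pixels), "R" (3x3) and "t" (3): a world point X has camera coordinates R X + t. Camera axes: x right, y down, z forward; pixel columns grow to the right and rows downward; lengths in mm; the calibration is good to about 2 mm. A picture is of the moment at which its call begins: read the wrist's pose just before it. get_calibration takes no time and is no camera call; for the wrist camera it gives the pose at the moment of the call.
- r.job_done(): hands the job in; it is judged then, once.
Trained networks look in the newest picture that a camera, given by its name, has taken for a name from the list of things; names that differ only in an ending like _2 or _b are one class to them, and where a whole thing is asked for, a point or a joint stands for the part that bears it (a point fixed in the world has none). Each returns a list of dicts, best first, with "p" (0 to 1); they miss things now and then, are a little off and sometimes report something else, mostly with a low value. They report only what shows in the picture. A call takes as long as a camera call. They do not tell look-alikes from the thing itself.
- r.masks_of(target, camera): "mask" (384x512 bool, what is visible of it) and "bbox" ([left, top, right, bottom] in pixels, round what is visible of it).
The state is a dict: "time_s": time; "qpos": joint angles; "dq": joint speeds; "joint_torque": joint torques, N m; "ee_pos": TCP position; "tool_rot": TCP orientation; "contact_force": force on the tool from outside, world axes, zero at the start; "torque": the same for the moment, N m; "opening": finger opening in mm; "finger_force": force on a finger pad.
Only numpy, scipy, OpenCV 4.12 (cv2) and the standard library are available. Lean on these libraries where they do the work, as an engineer would, in place of code of your own. Each camera call takes 0.05 s, during which the arm holds its last target. There are 200 camera calls.

TASK

Put the two loose glue bowls away in the big white bowl that leans towards the robot in its green stand: first the middle bowl into the big one, then the small bowl into the middle one. Each foot must end fully home in the round recess at the bottom of the bowl that holds it, so that all three bowls lean alike. Do not shove or knock over the other loose things on the table.

Things in the scene. Friction and masses are not known exactly. Their poses are not given: they have to be found in the camera images.
- stand: green steel stand, fixed to the table: base plate 170 mm (x) by 250 mm (y) and 12 mm thick, with a 55 mm wide cheek at each end (y = +-108 to +-120 mm, top at 101 mm) that carries the big bowl on a pin. Origin at the centre of the plate's underside; its -x side looks roughly towards the robot
- big_bowl: biggest bowl, thick white plastic, 198 mm wide, 74 mm high, held in the stand by a stiff tilting joint (leans 23 to 34 degrees, mouth to the stand's -x side, and stays so). Origin on its axis at the tilt pins, 92 mm above the table, 45 mm above its own underside, 29 mm below its rim; +z is its axis, out of the mouth; y is the tilt axis. Upright collar, inner radius 91 mm, over the top 22 mm
- big_seat (a point): centre of the floor of the round straight-sided recess in the big bowl's bottom (radius 36 mm, 8 mm deep), 35 mm below that bowl's origin on its axis; axes as big_bowl. The middle bowl's underside belongs here. Above the recess the inside widens as a cone to radius 91 mm at 42 mm above this point; the rim is 64 mm above it
- mid_bowl: loose white plastic middle bowl, 132 mm wide, 66 mm high: round foot of radius 34 mm, straight for 10 mm, a cone widening upwards, then an upright collar 8 mm thick (radius 58 to 66 mm) over the top 22 mm; 0.14 to 0.28 kg. Origin at the centre of its underside, +z out of the mouth; starts upright on the table. It can be pinched by the collar, one finger inside; its yaw is of no matter
- mid_seat (a point): centre of the floor of the round recess in the middle bowl's bottom (radius 28 mm, 7 mm deep), 8 mm above the origin of mid_bowl on its axis; axes as mid_bowl. The small bowl's underside belongs here. Above the recess the inside widens as a cone to radius 58 mm at 36 mm above this point; the rim is 58 mm above it
- small_bowl: loose white plastic small bowl, 66 mm wide, 52 mm high: round foot of radius 26 mm, straight for 9 mm, a short cone, then an upright collar 8 mm thick (radius 25 to 33 mm) over the top 32 mm; inner floor at 12 mm, radius 22 mm; 0.06 to 0.11 kg. Origin at the centre of its underside, +z out of the mouth; starts upright on the table
- jar: closed amber glass jar with a steel lid, 50 mm in diameter, 75 mm high; a bystander, to be left alone. Origin at the middle of its underside
- can: closed steel can with a paper band, 72 mm in diameter, 110 mm high; a bystander, to be left alone. Origin at the middle of its underside
- last: grey plastic shoe last lying on its sole, 240 mm long, 120 mm high; a bystander, to be left alone. Origin at the middle of its underside
- die: egg-shaped strip-steel cutting die, 124 mm by 84 mm, 22 mm high, open in the middle but for a brace; a bystander, to be left alone. Origin at the middle of its underside
- hammer: hammer lying on the table; a bystander, to be left alone. Origin at the middle of its underside
- roll: empty cardboard roll core lying flat, 90 mm in diameter, 24 mm high; a bystander, to be left alone. Origin at the middle of its underside
- brush: glue brush lying on the table; a bystander, to be left alone. Origin at the middle of its underside
Not all that is in view belongs to the job. Leave any purple look-alike of the small_bowl alone. Leave any brown look-alike of the mid_bowl alone.

How it is judged:
By the outcome, as a careful person would: the job done as asked, in the order asked, and still so for the second after the job is handed in, with the robot touching nothing.
It also fails if it takes over 58 s, if anything falls off the work surface, if the arm or the gripper's body presses on something with over 40 N, if the wrist force passes 120 N, or if a joint passes its speed limit or range.

## Working session

There is one attempt and no reset: what is moved stays moved. The work goes in short steps, Python scripts to look and compute and a shell command to move; the robot and the scene stay as the last step left them, time stands still between calls to the robot, and variables do not carry over. Pictures are saved under pics/ and viewed, at most 10 in all, crops included, and the job is handed in when it is done.

```bash
mkdir -p pics; ls; cat > h.py <<'E'
from cell import r
import numpy as np, cv2
def look(cams,names):
    out={}
    for c in cams:
        im=r.read_camera(c); out[c]=im
        for n in names:
            for d in r.masks_of(n,c)[:3]:
                m=d['mask']; ys,xs=np.nonzero(m)
                print(c,n,round(d['p'],2),np.round(d['bbox']).tolist(),'rgb',im[m].mean(0).round().tolist() if m.any() else None)
    return out
def ray(cal,uv):
    K,R,t=[np.array(cal[k],float) for k in('mtx','R','t')]
    d=R.T@np.linalg.inv(K)@np.array([uv[0],uv[1],1.]); return -R.T@t.ravel(), d/np.linalg.norm(d)
def plane(cal,uv,z):
    o,d=ray(cal,uv); return o+d*(z-o[2])/d[2]
def proj(cal,X):
    K,R,t=[np.array(cal[k],float) for k in('mtx','R','t')]
    p=(np.atleast_2d(X)@R.T+t.ravel())@K.T; return p[:,:2]/p[:,2:]
E
python3 - <<'E'
from h import *
s=r.state(); print({k:np.round(v,3).tolist() for k,v in s.items()})
o=look(['scene','side'],['mid_bowl','small_bowl','big_bowl','stand'])
im=np.hstack([o['scene'],o['side']]); cv2.imwrite('pics/a.png',cv2.resize(o['scene'],(800,600))[:,:,::-1]);cv2.imwrite('pics/b.png',cv2.resize(o['side'],(800,600))[:,:,::-1])
for c in('scene','side','wrist'):
    k=r.get_calibration(c);print(c,np.round(k['mtx'],1).tolist(),np.round(ray(k,(256,192)),2).tolist())
E
```

```text
pics
{'time_s': 0.0, 'qpos': [1.061, 0.308, 1.508, -0.0, 1.328, -0.074], 'dq': [-0.0, 0.0, 0.001, -0.002, -0.002, -0.001], 'joint_torque': [0.002, -45.754, -25.191, -0.0, 0.013, -0.0], 'ee_pos': [242.414, 520.628, 230.373], 'tool_rot': [-0.0, 0.216, 0.976, -0.001], 'contact_force': [-0.608, -0.721, -0.662], 'torque': [-0.051, 0.022, 0.026], 'finger_force': 0.0, 'opening': 85.546}
scene mid_bowl 0.8 [138.0, 123.0, 180.0, 156.0] rgb [72.0, 42.0, 22.0]
scene mid_bowl 0.64 [203.0, 173.0, 255.0, 219.0] rgb [148.0, 143.0, 134.0]
scene mid_bowl 0.39 [292.0, 197.0, 415.0, 289.0] rgb [94.0, 110.0, 94.0]
scene small_bowl 0.83 [134.0, 224.0, 163.0, 258.0] rgb [130.0, 125.0, 117.0]
scene small_bowl 0.67 [206.0, 177.0, 258.0, 219.0] rgb [148.0, 142.0, 134.0]
scene big_bowl 0.72 [315.0, 198.0, 402.0, 248.0] rgb [145.0, 140.0, 132.0]
scene stand 0.82 [290.0, 199.0, 415.0, 290.0] rgb [94.0, 109.0, 94.0]
side mid_bowl 0.7 [328.0, 155.0, 372.0, 186.0] rgb [110.0, 67.0, 37.0]
side mid_bowl 0.59 [248.0, 181.0, 296.0, 218.0] rgb [193.0, 184.0, 172.0]
side mid_bowl 0.57 [224.0, 156.0, 241.0, 178.0] rgb [172.0, 163.0, 152.0]
side small_bowl 0.87 [253.0, 156.0, 271.0, 171.0] rgb [108.0, 55.0, 109.0]
side small_bowl 0.65 [223.0, 158.0, 243.0, 176.0] rgb [172.0, 162.0, 151.0]
side big_bowl 0.88 [162.0, 208.0, 249.0, 277.0] rgb [206.0, 199.0, 188.0]
side stand 0.58 [160.0, 207.0, 257.0, 329.0] rgb [149.0, 164.0, 145.0]
scene [[492.4, 0.0, 251.6], [0.0, 492.4, 190.7], [0.0, 0.0, 1.0]] [[1365.6, -56.96, 915.71], [-0.74, 0.03, -0.67]]
side [[347.2, 0.0, 250.9], [0.0, 347.2, 191.0], [0.0, 0.0, 1.0]] [[384.22, 783.48, 580.92], [0.09, -0.85, -0.52]]
wrist [[301.9, 0.0, 246.9], [0.0, 301.9, 188.7], [0.0, 0.0, 1.0]] [[176.14, 551.27, 374.48], [0.28, -0.1, -0.95]]
```

```bash
python3 -m crank --help 2>&1 | head -5
```

```text
invalid input: not JSON, or not a number
```

View pics/a.png

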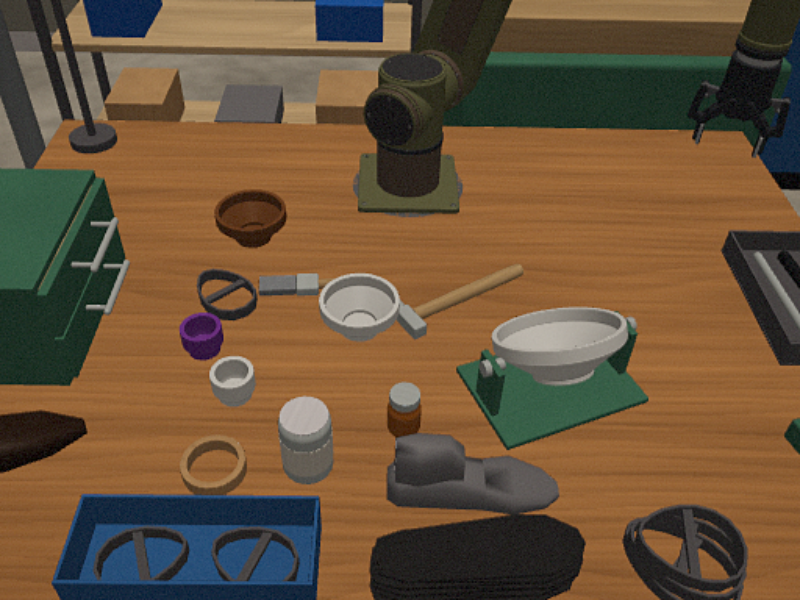

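View pics/b.png

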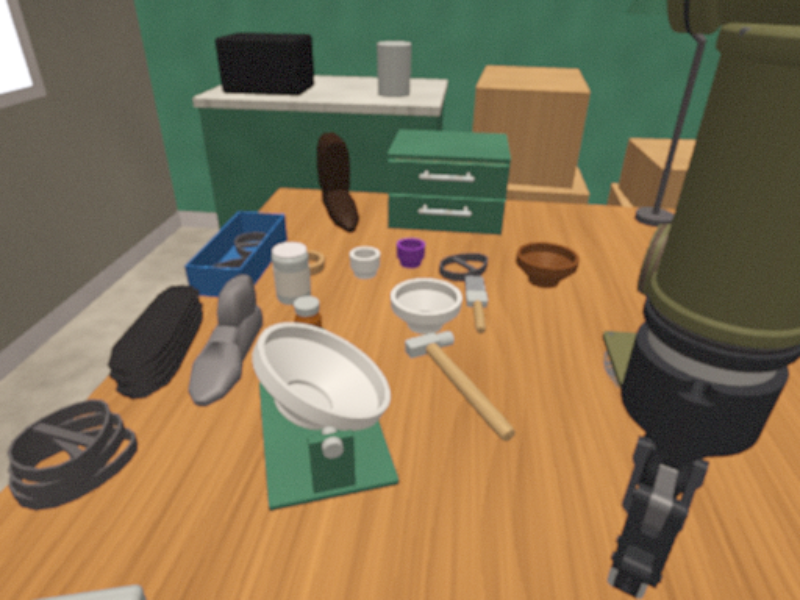

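The white middle bowl is at about (360,305) and the white small bowl at (232,380) in scene view (800 px). Their look-alikes are brown (250,215) and purple (202,335), so the white ones are the ones meant. The big bowl sits in the green stand at (560,335). Next I fit hull silhouettes in both views and take a crop to confirm.

```bash
cat >> h.py <<'E'
from scipy.optimize import minimize
PROF={'mid':[(34,0),(34,10),(66,44),(66,66)],'small':[(26,0),(26,9),(33,20),(33,52)],'big':[(44,-45),(48,-35),(99,7),(99,29)]}
A=np.linspace(0,2*np.pi,48,endpoint=False)
def pts(kind,x,y,z,yaw=0,tilt=0):
    P=np.vstack([np.c_[rr*np.cos(A),rr*np.sin(A),0*A+h] for rr,h in PROF[kind]])
    c,s=np.cos(-tilt),np.sin(-tilt)   # lean: +z towards -x
    P=P@np.array([[c,0,s],[0,1,0],[-s,0,c]]).T
    c,s=np.cos(yaw),np.sin(yaw)
    return P@np.array([[c,-s,0],[s,c,0],[0,0,1]]).T+[x,y,z]
def white(im,box,pad=6):
    f=cv2.GaussianBlur(im,(3,3),0).astype(float); mx=f.max(2); m=((mx-f.min(2))/(mx+1)<0.25)&(mx>85)
    b=np.zeros_like(m); l,t,rr,bb=[int(v) for v in box]; b[max(0,t-pad):bb+pad,max(0,l-pad):rr+pad]=1
    m=(m&b).astype(np.uint8); m=cv2.morphologyEx(m,cv2.MORPH_OPEN,np.ones((3,3)))
    n,lab,st,_=cv2.connectedComponentsWithStats(m); k=1+np.argmax(st[1:,4]); m=(lab==k).astype(np.uint8)
    cs,_=cv2.findContours(m,cv2.RETR_EXTERNAL,cv2.CHAIN_APPROX_NONE); o=np.zeros_like(m); cv2.drawContours(o,cs,-1,1,-1); return o
S=4
def cost(kind,p,views):
    c=0
    P=pts(kind,*p)
    for cal,m in views:
        h=cv2.convexHull((proj(cal,P)*S+S/2-.5).astype(np.float32)).round().astype(np.int32)
        q=np.zeros((384*S,512*S),np.uint8); cv2.fillConvexPoly(q,h,1); M=cv2.resize(m,None,fx=S,fy=S,interpolation=0)
        c+=1-(q&M).sum()/max(1,(q|M).sum())
    return c/len(views)
def fit(kind,x0,views,step):
    n=len(x0); sim=np.vstack([x0]+[np.array(x0)+np.eye(n)[i]*step[i] for i in range(n)])
    for _ in range(2):
        q=minimize(lambda p:cost(kind,p,views),sim[0],method='Nelder-Mead',options=dict(initial_simplex=sim,maxiter=150,xatol=.1,fatol=1e-4))
        sim=np.vstack([q.x]+[q.x+np.eye(n)[i]*step[i]*.4 for i in range(n)])
    return q.x,q.fun
E
cat > m1.py <<'E'
from h import *
sc,sd=r.read_camera('scene'),r.read_camera('side'); cs,cd=r.get_calibration('scene'),r.get_calibration('side')
B={'mid':((203,173,257,219),(248,179,297,213)),'small':((134,226,164,260),(222,157,245,178)),'big':((313,196,404,248),(160,206,250,278))}
for k,(b1,b2) in B.items():
    V=[(cs,white(sc,b1,3)),(cd,white(sd,b2,3))]
    c=plane(cs,((b1[0]+b1[2])/2,(b1[1]+b1[3])/2),90 if k=='big' else 30)
    x0=[c[0],c[1],92,0,np.radians(28)] if k=='big' else [c[0],c[1],0]
    st=[10,10,5,.15,.08] if k=='big' else [10,10,8]
    for vv,nm in((V,'both'),(V[:1],'scene'),(V[1:],'side')):
        if nm!='both' and k=='big':continue
        x,f=fit(k,x0,vv,st); print(k,nm,np.round(x,2),round(f,3),[int(v[1].sum()) for v in vv])
    if k=='big':
        for y0 in(-.3,.3,.6): x,f=fit(k,x0[:3]+[y0,.5],V,st); print(k,np.round(x,2),round(f,3))
cr=cv2.resize(sc[165:300,120:420],None,fx=2.6,fy=2.6,interpolation=cv2.INTER_CUBIC); cv2.imwrite('pics/c.png',cr[:,:,::-1])
E
python3 m1.py
```

```text
mid both [431.87 -88.8    1.38] 0.085 [1757, 1255]
mid scene [420.75 -89.18  -7.44] 0.052 [1757]
mid side [433.21 -94.52  -1.93] 0.094 [1255]
small both [ 581.86 -277.66    0.7 ] 0.103 [734, 310]
small scene [ 550.36 -286.34  -33.19] 0.03 [734]
small side [ 584.53 -282.52   -0.97] 0.116 [310]
big both [5.5987e+02 2.1615e+02 9.2560e+01 3.9000e-01 5.1000e-01] 0.042 [3291, 4564]
big [5.5970e+02 2.1619e+02 9.2520e+01 4.0000e-01 5.2000e-01] 0.042
big [5.5988e+02 2.1641e+02 9.2800e+01 3.9000e-01 5.1000e-01] 0.042
big [5.5983e+02 2.1612e+02 9.2930e+01 3.9000e-01 5.2000e-01] 0.042
```

View pics/c.png

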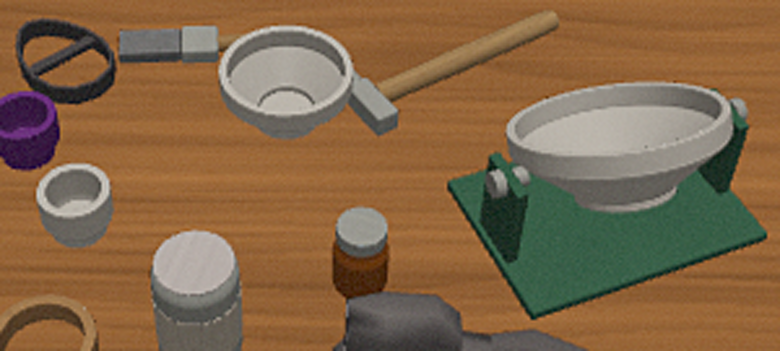

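The crop confirms it: plain white mid bowl at crop (285,80), white small bowl at (75,205), purple twin on its upper left, and the hammer head touching close on the mid bowl's right. The fits give bottoms at z≈1 for both loose bowls. The big bowl is at (560,216,92.6), yaw 0.39, tilt 0.51. I'll move above the mid bowl for a wrist look.

```bash
python3 -m crank '[{"yaw":8.5},{"yaw":8.5},{"yaw":8.5},{"yaw":8.5},{"yaw":8.5},{"yaw":8.5},{"yaw":8.5},{"yaw":8.5},{"yaw":8.5},{"yaw":8.5}]'
python3 -m crank '[{"tx":-34,"ty":30},{"tx":-34,"ty":30},{"tx":-34,"ty":30},{"tx":-34,"ty":30},{"tx":-34,"ty":30},{"tx":-34,"ty":30},{"tx":-34,"ty":30},{"tx":-34,"ty":30},{"tx":-34,"ty":30},{"tx":-34,"ty":30},{"tx":-34,"ty":30},{"tx":-34,"ty":30},{"tx":-34,"ty":30},{"tx":-34,"ty":30},{"tx":-34,"ty":30},{},{},{}]' 0
cat > st.py <<'E'
from h import *
def st(target=None,p=1):
    s=r.state(); w,x,y,z=s['tool_rot']; X=np.array([1-2*(y*y+z*z),2*(x*y+w*z)]);Y=np.array([2*(x*y-w*z),1-2*(x*x+z*z)])
    if p:print('t',round(s['time_s'],2),'ee',np.round(s['ee_pos'],1),'yang',round(np.degrees(np.arctan2(Y[1],Y[0])),1),'open',round(s['opening'],1),'ff',round(s['finger_force'],1),'F',np.round(s['contact_force'],1),'q1,6',np.round(s['qpos'],2)[[0,5]])
    if target is not None:
        d=np.array(target,float)-s['ee_pos']; print('tool shift to target',np.round([d[:2]@X,d[:2]@Y,-d[2]],1))
E
python3 - <<'E'
from st import *
st()
im=r.read_camera('wrist');cal=r.get_calibration('wrist')
for n in('mid_bowl',):
  for d in r.masks_of(n,'wrist')[:2]: print(n,d['p'],d['bbox'],im[d['mask']].mean(0))
cv2.imwrite('pics/d.png',cv2.resize(im,(800,600))[:,:,::-1])
print(proj(cal,[[432,-89,66]]))
E
```

```text
t 0.6 ee [242.8 521.3 231.4] yang 65.0 open 85.2 ff 0.0 F [-0.1 -0.1  0.4] q1,6 [ 1.06 -0.07]
[[-77.00357734 458.11838727]]validation failed for argument at $[0]...
validation failed for argument at $[0]...
```

View pics/d.png

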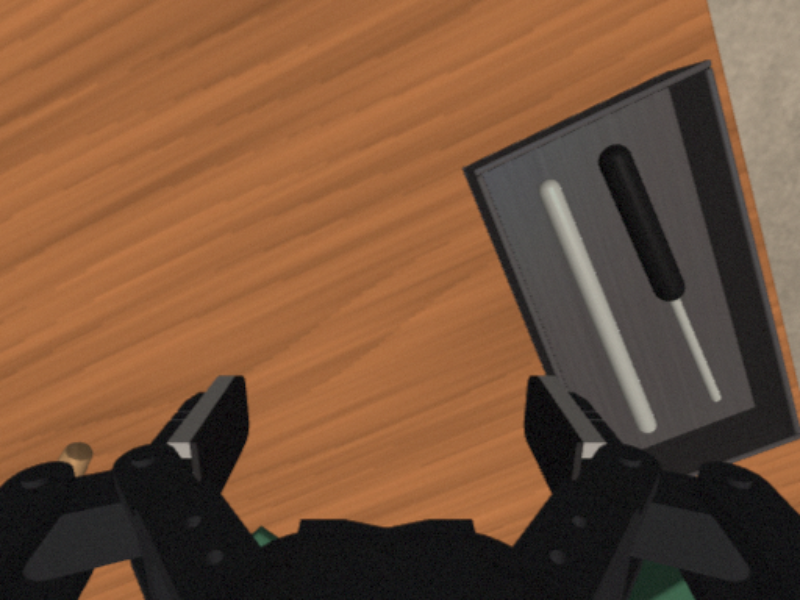

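The rows were refused, so the arm is still at its start and the picture shows only the tray. I'll try again with all the keys given.

```bash
python3 -m crank '[{"tx":0,"ty":0,"tz":0,"yaw":8.5},{"tx":0,"ty":0,"tz":0,"yaw":8.5},{"tx":0,"ty":0,"tz":0,"yaw":8.5},{"tx":0,"ty":0,"tz":0,"yaw":8.5},{"tx":0,"ty":0,"tz":0,"yaw":8.5},{"tx":0,"ty":0,"tz":0,"yaw":8.5},{"tx":0,"ty":0,"tz":0,"yaw":8.5},{"tx":0,"ty":0,"tz":0,"yaw":8.5},{"tx":0,"ty":0,"tz":0,"yaw":8.5},{"tx":0,"ty":0,"tz":0,"yaw":8.5}]' && python3 -c "from st import *; st((490,-110,230))"
```

```text
time_s: 1.7
ee_pos: [242.8, 521.3, 231.4]
tool_rot: [-0.0, 0.821, 0.571, 0.0]
contact_force: [-0.1, 0.1, 0.7]
opening: 85.3
finger_force: 0.0
t 1.7 ee [242.8 521.3 231.4] yang -20.3 open 85.3 ff 0.0 F [-0.1  0.1  0.7] q1,6 [1.06 1.42]
tool shift to target [-506.1  451.1    1.4]
```

```bash
python3 -m crank '[{"tx":-34,"ty":30,"tz":0,"yaw":0},{"tx":-34,"ty":30,"tz":0,"yaw":0},{"tx":-34,"ty":30,"tz":0,"yaw":0},{"tx":-34,"ty":30,"tz":0,"yaw":0},{"tx":-34,"ty":30,"tz":0,"yaw":0},{"tx":-34,"ty":30,"tz":0,"yaw":0},{"tx":-34,"ty":30,"tz":0,"yaw":0},{"tx":-34,"ty":30,"tz":0,"yaw":0},{"tx":-34,"ty":30,"tz":0,"yaw":0},{"tx":-34,"ty":30,"tz":0,"yaw":0},{"tx":-34,"ty":30,"tz":0,"yaw":0},{"tx":-34,"ty":30,"tz":0,"yaw":0},{"tx":-34,"ty":30,"tz":0,"yaw":0},{"tx":-34,"ty":30,"tz":0,"yaw":0},{"tx":-30,"ty":31,"tz":0,"yaw":0},{"tx":0,"ty":0,"tz":0,"yaw":0},{"tx":0,"ty":0,"tz":0,"yaw":0}]' 0
python3 - <<'E'
from st import *
st()
im=r.read_camera('wrist');cal=r.get_calibration('wrist')
for d in r.masks_of('mid_bowl','wrist')[:2]: print(d['p'],d['bbox'],im[d['mask']].mean(0))
cv2.imwrite('pics/e.png',cv2.resize(im,(800,600))[:,:,::-1]); np.save('e.npy',im)
print(proj(cal,[[432,-89,66]]))
E
```

```text
time_s: 3.4
ee_pos: [493.8, -109.1, 231.0]
tool_rot: [-0.0, 0.82, 0.573, -0.0]
contact_force: [-1.0, -0.2, 0.2]
opening: 42.5
finger_force: 0.0
t 3.4 ee [ 493.8 -109.1  231. ] yang -20.1 open 42.5 ff 0.0 F [-1.  -0.2  0.2] q1,6 [-0.3   0.05]
0.82 [127.5, 110.9, 249.1, 230.3] [174.21235236 165.03387467 153.30733268]
0.72 [86.4, 329.2, 136.8, 381.3] [63.74964438 36.38549075 20.42674253]
[[186.1433561  173.09448093]]
```

View pics/e.png

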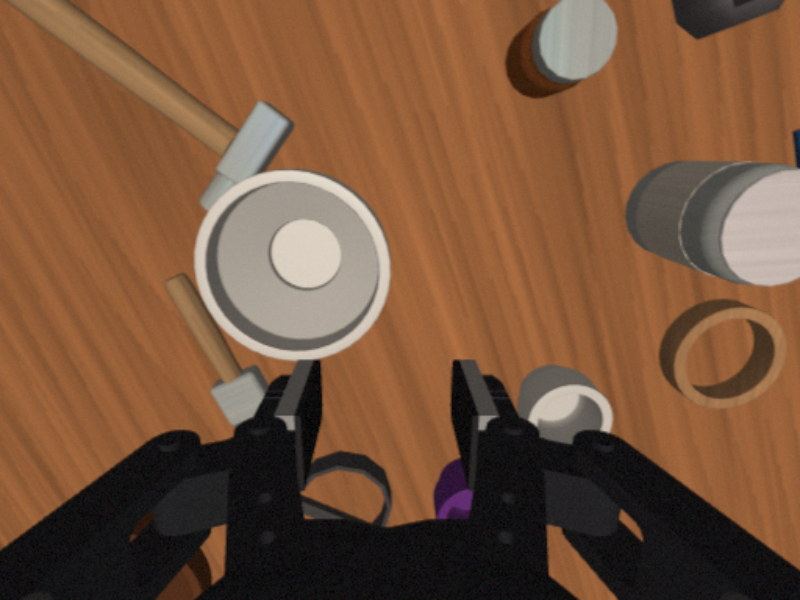

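The wrist view shows the mid bowl with its rim centre at (292,265). The hammer head touches its upper left and the brush is lower left, while the right side (the pinch side) is free. The small bowl is at (570,410) beside the can. I'll refine the rim centre.

```bash
python3 - <<'E'
from st import *
im=np.load('e.npy');cal=r.get_calibration('wrist')
f=im.astype(float);mx=f.max(2)
m=white(im,(127,110,250,231),3)
cs,_=cv2.findContours(m,cv2.RETR_EXTERNAL,cv2.CHAIN_APPROX_NONE)
c=max(cs,key=len)[:,0,:].astype(float)
g=np.array([plane(cal,p,66) for p in c])[:,:2]
from scipy.optimize import least_squares
q=least_squares(lambda p:np.hypot(g[:,0]-p[0],g[:,1]-p[1])-p[2],[432,-89,66],loss='soft_l1',f_scale=1.5); print(q.x)
# height: from fixed radius 66
def h(p):
    gg=np.array([plane(cal,u,p[2]) for u in c])[:,:2]; return np.hypot(gg[:,0]-p[0],gg[:,1]-p[1])-66
q2=least_squares(h,[432,-89,60],loss='soft_l1',f_scale=1.5); print('rim z',q2.x)
a=np.radians(-20.1); t=q.x[:2]+62*np.array([np.cos(a),np.sin(a)]); st((*t,46))
E
```

```text
[432.66144735 -87.44528016  65.67789195]
rim z [432.29788685 -87.62336557  64.7177695 ]
t 3.5 ee [ 493.  -107.5  231.1] yang -20.0 open 42.7 ff 0.0 F [-0.4  0.  -0.1] q1,6 [-0.3   0.05]
tool shift to target [ -1.9  -1.5 185.1]
```

```bash
python3 -m crank '[{"tx":-2,"ty":-1,"tz":45,"yaw":0},{"tx":0,"ty":0,"tz":45,"yaw":0},{"tx":0,"ty":0,"tz":45,"yaw":0},{"tx":0,"ty":0,"tz":40,"yaw":0},{"tx":0,"ty":0,"tz":10,"yaw":0},{"tx":0,"ty":0,"tz":0,"yaw":0}]' 0
python3 -m crank '[{"tx":0,"ty":0,"tz":0,"yaw":0},{"tx":0,"ty":0,"tz":0,"yaw":0},{"tx":0,"ty":0,"tz":0,"yaw":0},{"tx":0,"ty":0,"tz":0,"yaw":0},{"tx":0,"ty":0,"tz":0,"yaw":0},{"tx":0,"ty":0,"tz":0,"yaw":0}]' 1 40
python3 -c "from st import *; st()"
```

```text
time_s: 4.1
ee_pos: [490.7, -108.4, 45.4]
tool_rot: [-0.002, 0.819, 0.574, -0.001]
contact_force: [0.2, 0.1, 0.5]
opening: 42.6
finger_force: 0.0
time_s: 4.7
ee_pos: [494.3, -110.3, 48.2]
tool_rot: [0.002, 0.819, 0.574, 0.002]
contact_force: [1.1, 0.9, 6.9]
opening: 6.6
finger_force: 38.8
t 4.7 ee [ 494.3 -110.3   48.2] yang -20.0 open 6.6 ff 38.8 F [1.1 0.9 6.9] q1,6 [-0.3   0.05]
```

```bash
python3 -m crank '[{"tx":0,"ty":0,"tz":-10,"yaw":0},{"tx":0,"ty":0,"tz":-25,"yaw":0},{"tx":0,"ty":0,"tz":-35,"yaw":0},{"tx":0,"ty":0,"tz":-45,"yaw":0},{"tx":0,"ty":0,"tz":-45,"yaw":0},{"tx":0,"ty":0,"tz":-45,"yaw":0},{"tx":0,"ty":0,"tz":0,"yaw":8},{"tx":0,"ty":0,"tz":0,"yaw":8},{"tx":0,"ty":0,"tz":0,"yaw":8},{"tx":0,"ty":0,"tz":0,"yaw":8},{"tx":0,"ty":0,"tz":0,"yaw":8},{"tx":0,"ty":0,"tz":0,"yaw":8},{"tx":0,"ty":0,"tz":0,"yaw":0}]'
python3 - <<'E'
from st import *
psi,th=.39,.51
ex=np.array([np.cos(psi),np.sin(psi),0]);ey=np.array([-np.sin(psi),np.cos(psi),0]);z=np.array([0,0,1.])
O=np.array([560,216.2,92.6]); a=-np.sin(th)*ex+np.cos(th)*z; seat=O-35*a
print('a',a,'seat',seat,'exup',np.cos(th)*ex+np.sin(th)*z)
# pinched bowl: TCP over collar at -ey, underside 46 below TCP (upright)
fin=seat+58*a-62*ey  # hinge at home: (grip ~58 above underside)
print('hinge home',fin,'TCP home approx',fin-[0,0,12])
st(fin+[0,0,150])
im=r.read_camera('side'); cv2.imwrite('pics/f.png',cv2.resize(im,(800,600))[:,:,::-1])
E
```

```text
time_s: 6.0
ee_pos: [491.5, -109.9, 251.7]
tool_rot: [0.0, 0.982, 0.191, -0.0]
contact_force: [0.0, -0.5, -1.9]
opening: 6.9
finger_force: 38.5
a [-0.45151956 -0.18559933  0.87274451] seat [575.80318455 222.69597668  62.05394223] exup [0.8072093  0.33180735 0.48817725]
hinge home [573.18673189 154.58685361 112.67312368] TCP home approx [573.18673189 154.58685361 100.67312368]
t 6.0 ee [ 491.5 -109.9  251.7] yang -68.0 open 6.9 ff 38.5 F [ 0.  -0.5 -1.9] q1,6 [-0.3   0.88]
tool shift to target [ 174.8 -214.6  -10.9]
```

View pics/f.png

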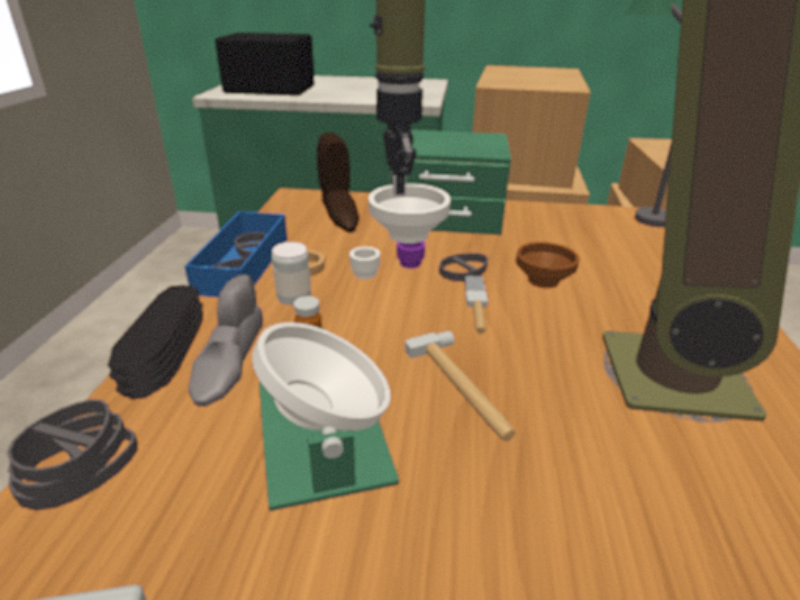

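The mid bowl is held level and clear at (410,210), with all the bystanders undisturbed. Since the tool cannot tilt, the bowl must pivot about the pad line. I'll compute which pivot angles are feasible for hinge positions in the big bowl's section.

```bash
cat > feas.py <<'E'
import numpy as np
def prof(P):
    P=np.array(P,float); P=np.vstack([[0,0],P]); o=[]
    for a,b in zip(P[:-1],P[1:]): o+=list(a+(b-a)*np.linspace(0,1,25)[:,None])
    o=np.array(o); return np.vstack([o,o*[-1,1]])
MID=prof([(34,0),(34,10),(66,44),(66,66)]);SM=prof([(26,0),(26,9),(33,20),(33,52)])
BIGS=([0,36,36.01,91,91.01,98,98.1],[0,0,8,42,64,64,-99]); MIDS=([0,28,28.01,58,58.01,65,65.1],[0,0,7,36,58,58,-99])
def interval(body,surf,hh,H,th,tol=.4):
    """H=(u,z) hinge rel. to seat (world u horiz uphill, z up); body pivot at height hh; returns feasible lean angles deg"""
    ok=[]
    R=np.array([[np.cos(th),np.sin(th)],[-np.sin(th),np.cos(th)]])
    for d in np.arange(-10,51,1.):
        f=np.radians(d); B=(body-[0,hh])@np.array([[np.cos(f),-np.sin(f)],[np.sin(f),np.cos(f)]]).T
        # lean f: axis -> (-sin f, cos f)
        W=B+np.array(H); L=W@R.T
        if (L[:,1]-np.interp(np.abs(L[:,0]),*surf)>-tol).all(): ok.append(d)
    return (int(min(ok)),int(max(ok))) if ok else None
E
python3 - <<'E'
from feas import *
th=.51;hh=58;home=np.array([-hh*np.sin(th),hh*np.cos(th)]);print(home)
for body,surf,hh in((MID,BIGS,58),(SM,MIDS,44)):
  home=np.array([-hh*np.sin(th),hh*np.cos(th)])
  print('cols du',list(range(-12,41,4)))
  for dz in (30,25,20,16,12,9,6,4,2,0): print(dz,*['%9s'%(str(interval(body,surf,hh,home+[du,dz],th)).replace(' ','')) for du in range(-12,41,4)])
E
```

```text
[-28.31428032  50.61918144]
cols du [-12, -8, -4, 0, 4, 8, 12, 16, 20, 24, 28, 32, 36, 40]
30  (-10,50)  (-10,50)  (-10,50)  (-10,50)  (-10,50)  (-10,50)   (-4,50)      None      None      None      None      None      None      None
25  (-10,50)  (-10,50)  (-10,50)  (-10,50)  (-10,50)   (-9,50)    (3,50)      None      None      None      None      None      None      None
20  (-10,50)  (-10,50)  (-10,50)  (-10,50)  (-10,50)    (0,50)    (9,11)      None      None      None      None      None      None      None
16  (-10,50)  (-10,50)  (-10,50)  (-10,50)   (-5,50)    (5,16)   (12,12)      None      None      None      None      None      None      None
12  (-10,50)  (-10,50)  (-10,50)  (-10,50)    (5,50)   (14,17)      None      None      None      None      None      None      None      None
9  (-10,50)  (-10,50)  (-10,50)    (9,49)   (16,23)      None      None      None      None      None      None      None      None      None
6  (-10,50)  (-10,50)   (12,46)   (18,28)   (23,24)      None      None      None      None      None      None      None      None      None
4  (-10,50
[... 1203 characters left out ...]
0)  (-10,50)  (-10,50)  (-10,26)    (9,21)      None      None      None      None      None      None      None      None      None
6  (-10,50)  (-10,50)  (-10,50)   (13,27)   (20,22)      None      None      None      None      None      None      None      None      None
4  (-10,50)  (-10,50)   (29,47)   (24,29)      None      None      None      None      None      None      None      None      None      None
2   (40,50)   (35,48)   (30,36)   (26,30)      None      None      None      None      None      None      None      None      None      None
0   (41,49)   (37,40)   (32,34)   (29,30)      None      None      None      None      None      None      None      None      None      None
```

Lowering straight down at the home position forces the pivot to the full lean, so I'll hover over the seat and re-fit both bowls in the same pictures.

```bash
python3 -m crank '[{"tx":29,"ty":-36,"tz":0,"yaw":0},{"tx":29,"ty":-36,"tz":0,"yaw":0},{"tx":29,"ty":-36,"tz":0,"yaw":0},{"tx":29,"ty":-36,"tz":0,"yaw":0},{"tx":29,"ty":-36,"tz":0,"yaw":0},{"tx":29,"ty":-36,"tz":0,"yaw":0},{"tx":0,"ty":0,"tz":0,"yaw":0},{"tx":0,"ty":0,"tz":0,"yaw":0},{"tx":0,"ty":0,"tz":0,"yaw":0}]' - 25
python3 - <<'E'
from st import *
st()
E=r.state()['ee_pos']
sc,sd=r.read_camera('scene'),r.read_camera('side'); cs,cd=r.get_calibration('scene'),r.get_calibration('side')
x0=[E[0]-23.6,E[1]+57.3,E[2]-46]; V=[]
for c,im in((cs,sc),(cd,sd)):
    p=proj(c,pts('mid',*x0)); b=[*p.min(0),*p.max(0)]; V.append((c,white(im,b,4)))
    print(np.round(b),V[-1][1].sum())
for vv in(V,V[:1],V[1:]):
  x,f=fit('mid',x0,vv,[8,8,8]); print('mid',np.round(x,1),f,'rel',np.round(x-E,1))
cv2.imwrite('pics/g.png',cv2.resize(np.hstack([sc[100:300,200:460],sd[100:300,120:380]]),None,fx=1.53,fy=1.53)[:,:,::-1])
E
```

```text
time_s: 6.95
ee_pos: [571.8, 154.7, 251.1]
tool_rot: [0.0, 0.981, 0.192, -0.001]
contact_force: [1.1, -0.6, -0.6]
opening: 6.6
finger_force: 38.7
t 6.95 ee [571.8 154.7 251.1] yang -67.9 open 6.6 ff 38.7 F [ 1.1 -0.6 -0.6] q1,6 [0.19 1.38]
[337. 140. 401. 192.] 1811
[169. 156. 239. 210.] 3119
mid [545.7 211.2 206.4] 0.23407065345821154 rel [-26.1  56.5 -44.7]
mid [433.8 257.7 109.4] 0.23134805345729226 rel [-138.   102.9 -141.7]
mid [544.8 213.9 208.2] 0.16877917346590265 rel [-27.   59.1 -42.9]
```

View pics/g.png

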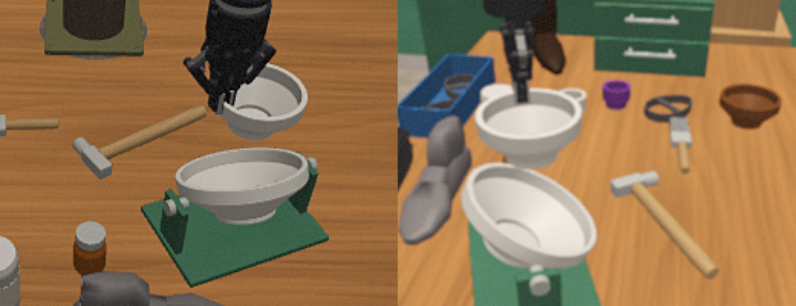

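The held bowl is upright over the big bowl, and the side view shows it above the recess. I'll descend, then ease down slowly.

```bash
python3 -m crank '[{"tx":0,"ty":0,"tz":40,"yaw":0},{"tx":0,"ty":0,"tz":40,"yaw":0},{"tx":0,"ty":0,"tz":35,"yaw":0},{"tx":0,"ty":0,"tz":4,"yaw":0},{"tx":0,"ty":0,"tz":4,"yaw":0},{"tx":0,"ty":0,"tz":4,"yaw":0},{"tx":0,"ty":0,"tz":0,"yaw":0}]' - 25; python3 -m crank '[{"tx":0,"ty":0,"tz":3,"yaw":0},{"tx":0,"ty":0,"tz":3,"yaw":0},{"tx":0,"ty":0,"tz":2,"yaw":0},{"tx":0,"ty":0,"tz":0,"yaw":0}]'; python3 -c "from st import *; st((573.2,154.6,100.7))"
```

```text
time_s: 7.75
ee_pos: [573.7, 155.6, 125.8]
tool_rot: [0.0, 0.982, 0.191, 0.001]
contact_force: [0.1, 0.7, -1.3]
opening: 6.8
finger_force: 38.8
time_s: 8.15
ee_pos: [572.2, 155.7, 116.1]
tool_rot: [0.0, 0.982, 0.191, -0.0]
contact_force: [-1.1, 0.2, -1.8]
opening: 6.7
finger_force: 38.8
t 8.15 ee [572.2 155.7 116.1] yang -68.0 open 6.7 ff 38.8 F [-1.1  0.2 -1.8] q1,6 [0.19 1.38]
tool shift to target [ 0.5  1.3 15.4]
```

```bash
python3 -m crank '[{"tx":0,"ty":0,"tz":2,"yaw":0},{"tx":0,"ty":0,"tz":2,"yaw":0},{"tx":0,"ty":0,"tz":2,"yaw":0},{"tx":0,"ty":0,"tz":0,"yaw":0}]' 1 25;python3 -m crank '[{"tx":0,"ty":0,"tz":2,"yaw":0},{"tx":0,"ty":0,"tz":2,"yaw":0},{"tx":0,"ty":0,"tz":1,"yaw":0},{"tx":0,"ty":0,"tz":0,"yaw":0}]'; python3 -c "from st import *; st((573.2,154.6,100.7))"
```

```text
time_s: 8.55
ee_pos: [572.8, 155.2, 110.6]
tool_rot: [0.0, 0.982, 0.191, 0.0]
contact_force: [-0.8, -2.0, 3.0]
opening: 6.8
finger_force: 39.3
time_s: 8.95
ee_pos: [573.8, 153.4, 107.7]
tool_rot: [0.002, 0.982, 0.191, 0.001]
contact_force: [-2.5, -9.6, 14.8]
opening: 6.8
finger_force: 45.8
t 8.95 ee [573.8 153.4 107.7] yang -67.9 open 6.8 ff 45.8 F [-2.5 -9.6 14.8] q1,6 [0.19 1.38]
tool shift to target [-0.1 -1.3  7. ]
```

```bash
python3 -m crank '[{"tx":0,"ty":0,"tz":1,"yaw":0},{"tx":0,"ty":0,"tz":1,"yaw":0},{"tx":0,"ty":0,"tz":1,"yaw":0},{"tx":0,"ty":0,"tz":1,"yaw":0},{"tx":0,"ty":0,"tz":0,"yaw":0}]' 1 25
python3 - <<'E'
from st import *
st((573.2,154.6,100.7))
sd,sc=r.read_camera('side'),r.read_camera('scene')
a=cv2.resize(sd[190:300,140:270],None,fx=3.05,fy=4,interpolation=2);b=cv2.resize(sc[150:260,290:420],None,fx=3.05,fy=4,interpolation=2)
cv2.imwrite('pics/i.png',np.hstack([a,b])[:,:,::-1])
E
```

```text
time_s: 9.45
ee_pos: [574.7, 151.9, 105.4]
tool_rot: [0.003, 0.981, 0.192, 0.002]
contact_force: [-3.9, -15.4, 23.5]
opening: 6.6
finger_force: 55.9
t 9.45 ee [574.7 151.9 105.4] yang -67.9 open 6.6 ff 55.9 F [ -3.9 -15.4  23.5] q1,6 [0.19 1.38]
tool shift to target [-0.4 -3.1  4.7]
```

View pics/i.png

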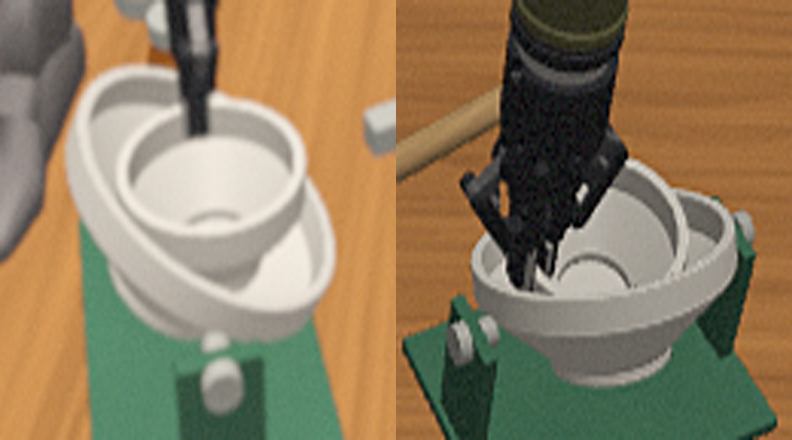

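The side view shows the mid bowl at (215,180) leaning only partly. The scene view shows it cocked sideways because the single pinch is too stiff. I'll raise slightly, let go, and let it settle.

```bash
python3 -m crank '[{"tx":0,"ty":0,"tz":-3,"yaw":0},{"tx":0,"ty":0,"tz":-2,"yaw":0},{"tx":0,"ty":0,"tz":0,"yaw":0}]' ; python3 -m crank '[{"tx":0,"ty":0,"tz":0,"yaw":0},{"tx":0,"ty":0,"tz":0,"yaw":0},{"tx":0,"ty":0,"tz":0,"yaw":0},{"tx":0,"ty":0,"tz":0,"yaw":0}]' 0.6 20;  python3 -m crank '[{"tx":0,"ty":0,"tz":-20,"yaw":0},{"tx":0,"ty":0,"tz":-40,"yaw":0},{"tx":0,"ty":0,"tz":-40,"yaw":0},{"tx":30,"ty":0,"tz":-30,"yaw":0},{"tx":0,"ty":0,"tz":0,"yaw":0},{"tx":0,"ty":0,"tz":0,"yaw":0}]'
python3 - <<'E'
from st import *
st()
sd,sc,wr=r.read_camera('side'),r.read_camera('scene'),r.read_camera('wrist')
np.savez('j.npz',sd=sd,sc=sc,wr=wr)
z=lambda im:cv2.resize(im,(390,300),interpolation=2)
b=np.vstack([np.hstack([z(sd[190:300,130:273]),z(sc[170:280,285:428])]),np.hstack([z(wr),z(wr)*0])])
cv2.imwrite('pics/j.png',b[:,:,::-1])
E
```

```text
time_s: 9.85
ee_pos: [573.5, 154.0, 108.6]
tool_rot: [0.001, 0.982, 0.191, 0.001]
contact_force: [-1.3, -8.0, 10.0]
opening: 6.7
finger_force: 42.8
time_s: 10.25
ee_pos: [572.2, 155.9, 105.9]
tool_rot: [-0.0, 0.982, 0.191, -0.0]
contact_force: [-0.5, -0.2, -0.2]
opening: 17.3
finger_force: 0.0
time_s: 10.85
ee_pos: [600.8, 167.3, 236.7]
tool_rot: [-0.0, 0.982, 0.191, 0.001]
contact_force: [-0.8, -1.1, -0.7]
opening: 17.1
finger_force: 0.0
t 10.85 ee [600.8 167.3 236.7] yang -67.9 open 17.1 ff 0.0 F [-0.8 -1.1 -0.7] q1,6 [0.2  1.39]
```

View pics/j.png

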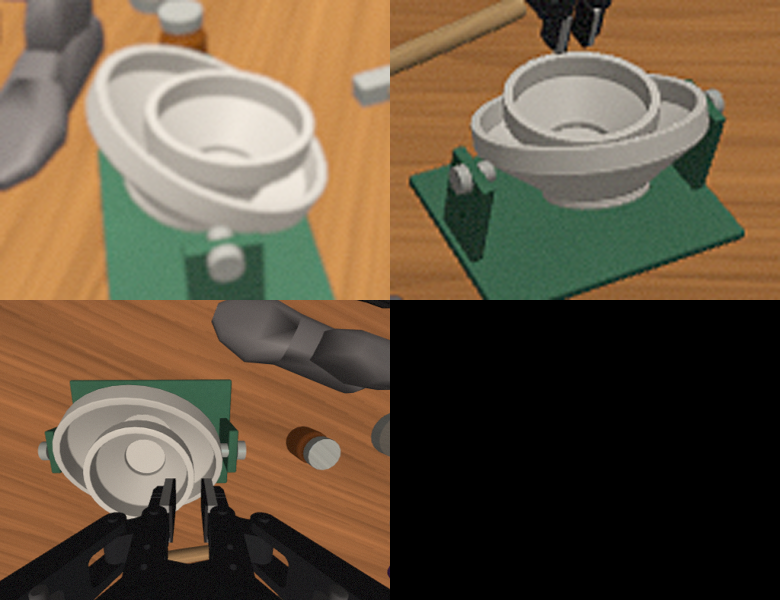

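The mid bowl rests in the big bowl with about 12° lean, sitting too far to the mouth side. In the wrist view its floor is at (145,457) and the big recess's upper edge shows behind it at (145,422). It needs a push uphill from inside its own recess, so I'll estimate its pose.

```bash
cat > pose.py <<'E'
from st import *
psi,th=.39,.51
ex=np.array([np.cos(psi),np.sin(psi),0]);ey=np.array([-np.sin(psi),np.cos(psi),0]);zz=np.array([0,0,1.])
O=np.array([560,216.2,92.6]); a=-np.sin(th)*ex+np.cos(th)*zz; seat=O-35*a
def ring(c,ax,rad):
    e=np.cross(ey,ax); return c+rad*(np.cos(A)[:,None]*e+np.sin(A)[:,None]*ey)
def seg(im,lo): 
    return im
def overlay(im,cal,rings):
    im=cv2.resize(im,None,fx=3,fy=3,interpolation=2)
    for P,col in rings: cv2.polylines(im,[(proj(cal,P)*3+1).round().astype(np.int32)],True,col,1)
    return im
E
python3 - <<'E'
from pose import *
d=np.load('j.npz')
# refine mid pose (u,v,w of underside centre, lean) by gradient along its rim/floor rings in 3 cameras + big's rim pose check
cals={'sd':r.get_calibration('side'),'sc':r.get_calibration('scene'),'wr':r.get_calibration('wrist')}
def edge(im):
    g=cv2.cvtColor(im,cv2.COLOR_RGB2GRAY).astype(np.float32); g=cv2.GaussianBlur(g,(0,0),1.2); e=np.hypot(cv2.Sobel(g,5,1,0),cv2.Sobel(g,5,0,1)); return np.minimum(e,80)
E={k:edge(d[k]) for k in cals}
def score(rings):
    s=0
    for k,c in cals.items():
        for P in rings:
            p=proj(c,P).astype(np.float32); s+=cv2.remap(E[k],p[:,0].reshape(1,-1),p[:,1].reshape(1,-1),1).mean()
    return s
def mid(p):
    f=p[3]; ax=-np.sin(f)*ex+np.cos(f)*zz; c=seat+p[0]*ex+p[1]*ey+p[2]*zz
    return [ring(c+66*ax,ax,66),ring(c+66*ax,ax,58),ring(c+8*ax,ax,28)]
def big(p):
    f=p[3]; ax=-np.sin(f)*ex+np.cos(f)*zz; c=O+p[0]*ex+p[1]*ey+p[2]*zz
    return [ring(c+29*ax,ax,99),ring(c+29*ax,ax,91)]
from scipy.optimize import differential_evolution as DE
for nm,fn,b in(('mid',mid,[(-45,10),(-8,8),(-15,15),(0,.6)]),('big',big,[(-8,8),(-8,8),(-8,8),(.4,.62)])):
    q=DE(lambda p:-score(fn(p)),b,seed=1,maxiter=60,popsize=12,tol=1e-5); print(nm,np.round(q.x,2),q.fun,'lean deg',np.degrees(q.x[3]))
E
```

```text
mid [-35.77  -0.67  -7.72   0.12] -551.6318969726562 lean deg 7.1344282026344645
big [ 0.25 -2.28 -1.3   0.51] -372.60308837890625 lean deg 29.425602475264114
```

Measured: the mid bowl's foot is 36 mm short of its seat and leans 7°; the big bowl's pose is confirmed at 29.4°. I'll turn the tool so the fingers line up along the slope, go into the mid bowl's recess with the fingers nearly shut, and push uphill.

```bash
python3 -m crank '[{"tx":0,"ty":0,"tz":0,"yaw":-8.2},{"tx":0,"ty":0,"tz":0,"yaw":-8.2},{"tx":0,"ty":0,"tz":0,"yaw":-8.2},{"tx":0,"ty":0,"tz":0,"yaw":-8.2},{"tx":0,"ty":0,"tz":0,"yaw":-8.2},{"tx":0,"ty":0,"tz":0,"yaw":-8.2},{"tx":0,"ty":0,"tz":0,"yaw":-8.2},{"tx":0,"ty":0,"tz":0,"yaw":-8.2},{"tx":0,"ty":0,"tz":0,"yaw":-8.2},{"tx":0,"ty":0,"tz":0,"yaw":-8.2},{"tx":0,"ty":0,"tz":0,"yaw":-8.2}]' 0.67 30
python3 -c "
from pose import *
t=seat-37*ex-1*ey; t[2]=68; st(t)"
```

```text
time_s: 12.1
ee_pos: [598.7, 166.5, 234.5]
tool_rot: [-0.001, 0.555, 0.832, -0.001]
contact_force: [0.2, -0.2, -0.1]
opening: 14.3
finger_force: 0.0
t 12.1 ee [598.7 166.5 234.5] yang 22.6 open 14.3 ff 0.0 F [ 0.2 -0.2 -0.1] q1,6 [ 0.2  -0.19]
tool shift to target [ 59.8 -36.6 166.5]
```

```bash
python3 -m crank '[{"tx":30,"ty":-18,"tz":0,"yaw":0},{"tx":30,"ty":-19,"tz":0,"yaw":0},{"tx":0,"ty":0,"tz":40,"yaw":0},{"tx":0,"ty":0,"tz":40,"yaw":0},{"tx":0,"ty":0,"tz":40,"yaw":0},{"tx":0,"ty":0,"tz":30,"yaw":0},{"tx":0,"ty":0,"tz":10,"yaw":0},{"tx":0,"ty":0,"tz":6,"yaw":0},{"tx":0,"ty":0,"tz":0,"yaw":0},{"tx":0,"ty":0,"tz":0,"yaw":0}]'
python3 -c "
from pose import *
t=seat-37*ex-1*ey; t[2]=68; st(t)"
```

```text
time_s: 13.1
ee_pos: [544.4, 208.7, 71.6]
tool_rot: [0.001, 0.558, 0.83, 0.001]
contact_force: [-0.3, -0.0, -0.3]
opening: 14.1
finger_force: 0.0
t 13.1 ee [544.4 208.7  71.6] yang 22.2 open 14.1 ff 0.0 F [-0.3 -0.  -0.3] q1,6 [ 0.29 -0.09]
tool shift to target [ 0.  -2.7  3.6]
```

```bash
python3 -m crank '[{"tx":0,"ty":0,"tz":3,"yaw":0},{"tx":0,"ty":3,"tz":0,"yaw":0},{"tx":0,"ty":3,"tz":0,"yaw":0},{"tx":0,"ty":3,"tz":-1,"yaw":0},{"tx":0,"ty":3,"tz":-1,"yaw":0},{"tx":0,"ty":3,"tz":-1,"yaw":0},{"tx":0,"ty":0,"tz":0,"yaw":0}]'
python3 -m crank '[{"tx":0,"ty":3,"tz":-1.5,"yaw":0},{"tx":0,"ty":3,"tz":-1.5,"yaw":0},{"tx":0,"ty":3,"tz":-1.5,"yaw":0},{"tx":0,"ty":0,"tz":0,"yaw":0}]'
python3 -c "
from pose import *
t=seat-2*ex-2*ey; t[2]=82; st(t)"
```

```text
time_s: 13.8
ee_pos: [556.3, 213.8, 70.2]
tool_rot: [-0.001, 0.557, 0.83, -0.001]
contact_force: [-3.9, -2.0, 3.7]
opening: 14.0
finger_force: 3.6
time_s: 14.2
ee_pos: [561.5, 216.1, 73.6]
tool_rot: [-0.003, 0.557, 0.83, -0.004]
contact_force: [-8.4, -2.8, 2.4]
opening: 13.7
finger_force: 4.2
t 14.2 ee [561.5 216.1  73.6] yang 22.2 open 13.7 ff 4.2 F [-8.4 -2.8  2.4] q1,6 [ 0.3  -0.09]
tool shift to target [-1.3 13.7 -8.4]
```

```bash
python3 -m crank '[{"tx":0,"ty":2.5,"tz":-1.5,"yaw":0},{"tx":0,"ty":2.5,"tz":-1.5,"yaw":0},{"tx":0,"ty":2.5,"tz":-1.5,"yaw":0},{"tx":0,"ty":2.5,"tz":-1.5,"yaw":0},{"tx":0,"ty":0,"tz":0,"yaw":0}]'
python3 - <<'E'
from pose import *
t=seat-2*ex-2*ey; t[2]=82; st(t)
sd,sc=r.read_camera('side'),r.read_camera('scene'); np.savez('k.npz',sd=sd,sc=sc)
E
cat > midfit.py <<'E'
from pose import *
from scipy.optimize import differential_evolution as DE
def edge(im):
    g=cv2.cvtColor(im,cv2.COLOR_RGB2GRAY).astype(np.float32); g=cv2.GaussianBlur(g,(0,0),1.2); return np.minimum(np.hypot(cv2.Sobel(g,5,1,0),cv2.Sobel(g,5,0,1)),80)
SPEC={'mid':[(66,66),(66,58)],'small':[(52,33),(52,25)],'big':[(64,99),(64,91)]}
def run(views,kind='mid',b=[(-45,12),(-6,4),(-15,20),(0,.7)],floor=False):
    E=[(c,edge(im)) for c,im in views]; sp=SPEC[kind]+([(8,28)] if floor and kind=='mid' else [])
    def sc(p):
        f=p[3]; ax=-np.sin(f)*ex+np.cos(f)*zz; c0=seat+p[0]*ex+p[1]*ey+p[2]*zz; s=0
        for c,e in E:
            for h,rad in sp:
                q=proj(c,ring(c0+h*ax,ax,rad)).astype(np.float32); s-=cv2.remap(e,q[:,0].reshape(1,-1),q[:,1].reshape(1,-1),1).mean()
        return s
    q=DE(sc,b,seed=1,maxiter=60,popsize=12,tol=1e-5); print(kind,'u,v,z',np.round(q.x[:3],1),'lean',round(np.degrees(q.x[3]),1),'score',round(q.fun/len(E)/len(sp),1)); return q.x
E
python3 - <<'E'
from midfit import *
d=np.load('k.npz'); run([(r.get_calibration('side'),d['sd']),(r.get_calibration('scene'),d['sc'])])
run([(r.get_calibration('side'),d['sd']),(r.get_calibration('scene'),d['sc'])],'big',[(-8,8),(-8,8),(-8,8),(.38,.62)])
E
```

```text
time_s: 14.7
ee_pos: [560.2, 215.8, 75.3]
tool_rot: [-0.009, 0.558, 0.83, -0.013]
contact_force: [-22.9, -11.4, -3.6]
opening: 13.9
finger_force: 0.0
t 14.7 ee [560.2 215.8  75.3] yang 22.2 open 13.9 ff 0.0 F [-22.9 -11.4  -3.6] q1,6 [ 0.3  -0.09]
tool shift to target [-1.5 15.  -6.7]
mid u,v,z [-11.5  -3.   -4.1] lean 16.7 score -63.9
big u,v,z [-3.9  0.4  0.9] lean 30.4 score -62.6
```

The push moved it to about u −11 and 17° lean, then stalled with 25 N, probably because the wide knuckles reached the mid bowl's collar. I'll back out and turn the tool 90° so the slim side faces uphill.

```bash
python3 -m crank '[{"tx":0,"ty":-6,"tz":0,"yaw":0},{"tx":0,"ty":-6,"tz":0,"yaw":0},{"tx":0,"ty":0,"tz":-20,"yaw":0},{"tx":0,"ty":0,"tz":-40,"yaw":0},{"tx":0,"ty":0,"tz":-40,"yaw":0},{"tx":0,"ty":0,"tz":0,"yaw":-8.2},{"tx":0,"ty":0,"tz":0,"yaw":-8.2},{"tx":0,"ty":0,"tz":0,"yaw":-8.2},{"tx":0,"ty":0,"tz":0,"yaw":-8.2},{"tx":0,"ty":0,"tz":0,"yaw":-8.2},{"tx":0,"ty":0,"tz":0,"yaw":-8.2},{"tx":0,"ty":0,"tz":0,"yaw":-8.2},{"tx":0,"ty":0,"tz":0,"yaw":-8.2},{"tx":0,"ty":0,"tz":0,"yaw":-8.2},{"tx":0,"ty":0,"tz":0,"yaw":-8.2},{"tx":0,"ty":0,"tz":0,"yaw":-8.2},{"tx":0,"ty":0,"tz":0,"yaw":0}]' 1 30
cat > v.py <<'E'
from midfit import *
st()
V=[(r.get_calibration(n),r.read_camera(n)) for n in('side','scene','wrist')]; V[2]=(r.get_calibration('wrist'),V[2][1])
np.savez('k.npz',*[v[1] for v in V])
run(V[:2],'mid'); run(V,'mid',floor=True); run(V,'big',[(-8,8),(-8,8),(-8,8),(.38,.62)])
t=seat-2*ey; t[2]=82; st(t)
E
python3 v.py
```

```text
time_s: 16.5
ee_pos: [565.5, 217.4, 181.7]
tool_rot: [0.002, -0.195, 0.981, 0.0]
contact_force: [0.8, -0.3, -0.7]
opening: -0.1
finger_force: 0.0
t 16.5 ee [565.5 217.4 181.7] yang 112.5 open -0.1 ff 0.0 F [ 0.8 -0.3 -0.7] q1,6 [ 0.3  -1.67]
mid u,v,z [-23.    0.8  -2.3] lean 14.2 score -65.8
mid u,v,z [-24.2  -1.5  -5. ] lean 12.0 score -62.8
big u,v,z [ 0.5 -2.8 -1. ] lean 29.2 score -63.1
t 16.65 ee [564.6 217.1 181.3] yang 112.3 open 0.3 ff 0.0 F [ 0.3 -0.4  0.1] q1,6 [ 0.3  -1.66]
tool shift to target [-12.5  -1.   99.3]
```

```bash
python3 -m crank '[{"tx":14,"ty":-1,"tz":0,"yaw":0},{"tx":0,"ty":0,"tz":40,"yaw":0},{"tx":0,"ty":0,"tz":40,"yaw":0},{"tx":0,"ty":0,"tz":20,"yaw":0},{"tx":0,"ty":0,"tz":8,"yaw":0},{"tx":0,"ty":0,"tz":4,"yaw":0},{"tx":0,"ty":0,"tz":0,"yaw":0}]'
python3 -m crank '[{"tx":-3,"ty":0,"tz":0,"yaw":0},{"tx":-3,"ty":0,"tz":0,"yaw":0},{"tx":-3,"ty":0,"tz":0,"yaw":0},{"tx":-3,"ty":0,"tz":-1,"yaw":0},{"tx":-3,"ty":0,"tz":-1.5,"yaw":0},{"tx":-3,"ty":0,"tz":-1.5,"yaw":0},{"tx":0,"ty":0,"tz":0,"yaw":0}]'
python3 -c "
from pose import *
t=seat+6*ex-2*ey; t[2]=80; st(t)"
```

```text
time_s: 17.35
ee_pos: [551.7, 210.6, 69.4]
tool_rot: [0.0, -0.194, 0.981, 0.0]
contact_force: [0.2, 0.2, 1.0]
opening: -0.0
finger_force: 0.0
time_s: 18.05
ee_pos: [568.8, 217.8, 73.2]
tool_rot: [0.001, -0.194, 0.981, 0.0]
contact_force: [0.1, -0.4, 0.4]
opening: -0.3
finger_force: 0.3
t 18.05 ee [568.8 217.8  73.2] yang 112.4 open -0.3 ff 0.3 F [ 0.1 -0.4  0.4] q1,6 [ 0.3  -1.67]
tool shift to target [-14.3  -0.1  -6.8]
```

```bash
python3 -m crank '[{"tx":-3,"ty":0,"tz":-1.5,"yaw":0},{"tx":-3,"ty":0,"tz":-1.5,"yaw":0},{"tx":0,"ty":0,"tz":0,"yaw":0}]'; python3 -m crank '[{"tx":-3,"ty":0,"tz":-1.5,"yaw":0},{"tx":-3,"ty":0,"tz":-1.5,"yaw":0},{"tx":0,"ty":0,"tz":0,"yaw":0}]'
python3 - <<'E'
from midfit import *
t=seat+6*ex-2*ey; t[2]=80; st(t)
V=[(r.get_calibration(n),r.read_camera(n)) for n in('side','scene')]
run(V)
E
```

```text
time_s: 18.35
ee_pos: [573.3, 219.6, 75.8]
tool_rot: [-0.0, -0.194, 0.981, -0.0]
contact_force: [-2.0, -1.4, 0.8]
opening: -0.2
finger_force: 0.6
time_s: 18.65
ee_pos: [578.8, 221.9, 78.9]
tool_rot: [-0.0, -0.195, 0.981, -0.0]
contact_force: [-3.8, -1.0, -0.0]
opening: -0.3
finger_force: 1.5
t 18.65 ee [578.8 221.9  78.9] yang 112.4 open -0.3 ff 1.5 F [-3.8 -1.  -0. ] q1,6 [ 0.3  -1.66]
tool shift to target [-3.5 -0.2 -1.1]
mid u,v,z [ 4.9 -2.6 -3.5] lean 29.5 score -64.8
```

```bash
python3 -m crank '[{"tx":3,"ty":0,"tz":0,"yaw":0},{"tx":4,"ty":0,"tz":0,"yaw":0},{"tx":0,"ty":0,"tz":2,"yaw":0},{"tx":0,"ty":0,"tz":2,"yaw":0},{"tx":0,"ty":0,"tz":0,"yaw":0}]'; python3 -m crank '[{"tx":0,"ty":0,"tz":2,"yaw":0},{"tx":0,"ty":0,"tz":2,"yaw":0},{"tx":0,"ty":0,"tz":1,"yaw":0},{"tx":0,"ty":0,"tz":0,"yaw":0}]'
```

```text
time_s: 19.25
ee_pos: [573.1, 219.4, 75.8]
tool_rot: [0.001, -0.195, 0.981, 0.0]
contact_force: [-1.6, -1.7, 6.8]
opening: -0.2
finger_force: 2.8
time_s: 19.65
ee_pos: [573.4, 219.5, 74.9]
tool_rot: [0.002, -0.195, 0.981, 0.0]
contact_force: [-9.0, -3.4, 29.9]
opening: 0.0
finger_force: 13.9
```

The floor stops the tip at z≈75, as predicted for home. I'll retract and check.

```bash
python3 -m crank '[{"tx":0,"ty":0,"tz":-10,"yaw":0},{"tx":0,"ty":0,"tz":-40,"yaw":0},{"tx":0,"ty":0,"tz":-40,"yaw":0},{"tx":0,"ty":0,"tz":-45,"yaw":0},{"tx":0,"ty":0,"tz":-30,"yaw":0},{"tx":0,"ty":0,"tz":0,"yaw":0},{"tx":0,"ty":0,"tz":0,"yaw":0}]' -1
python3 v.py
```

```text
time_s: 20.35
ee_pos: [573.0, 219.5, 235.5]
tool_rot: [0.001, -0.194, 0.981, 0.0]
contact_force: [0.4, -0.5, -0.6]
opening: 85.2
finger_force: 0.0
t 20.35 ee [573.  219.5 235.5] yang 112.4 open 85.2 ff 0.0 F [ 0.4 -0.5 -0.6] q1,6 [ 0.3  -1.67]
mid u,v,z [-21.6   2.1  -3.9] lean 17.2 score -64.4
mid u,v,z [-11.2  -2.4   0.3] lean 21.0 score -59.7
big u,v,z [-0.3 -3.  -0.9] lean 28.4 score -66.2
t 20.5 ee [571.4 218.9 232.8] yang 112.4 open 85.1 ff 0.0 F [ 0.6  0.3 -0.5] q1,6 [ 0.3  -1.67]
tool shift to target [ -5.5  -0.2 150.8]
```

```bash
python3 - <<'E'
from midfit import *
d=np.load('k.npz'); V=[(r.get_calibration(n),d['arr_%d'%i]) for i,n in enumerate(('side','scene','wrist'))]
for nm,b in(('home',[(-3,3),(-4,0),(-4,2),(.45,.58)]),('mid',[(-14,-4),(-4,0),(-6,4),(.2,.45)]),('far',[(-26,-14),(-4,0),(-8,2),(.1,.45)])):
    for k in((0,),(1,),(2,),(0,1,2)):
        print(nm,k,end=' '); run([V[i] for i in k],'mid',b,floor=True)
E
```

```text
home (0,) mid u,v,z [-3.  -0.2  1.9] lean 25.9 score -58.3
home (1,) mid u,v,z [ 3.  -1.3 -4. ] lean 32.2 score -54.2
home (2,) mid u,v,z [ 1.8 -2.5 -4. ] lean 29.0 score -46.4
home (0, 1, 2) mid u,v,z [ 3.  -3.5 -2.8] lean 30.6 score -49.0
mid (0,) mid u,v,z [-4.8 -0.3  1.3] lean 25.1 score -59.4
mid (1,) mid u,v,z [-13.9  -3.6   3.6] lean 18.3 score -60.8
mid (2,) mid u,v,z [-11.1  -2.5  -0. ] lean 21.0 score -67.2
mid (0, 1, 2) mid u,v,z [-11.1  -2.4   0.5] lean 21.1 score -59.7
far (0,) mid u,v,z [-24.1  -1.4  -7.8] lean 14.5 score -58.7
far (1,) mid u,v,z [-15.8  -2.    1.6] lean 18.1 score -60.7
far (2,) mid u,v,z [-14.1  -2.9  -0.6] lean 18.0 score -65.6
far (0, 1, 2) mid u,v,z [-14.5  -2.8   2. ] lean 18.0 score -58.9
```

The fit says the bowl slid back to about u −11 and 21° lean, so it isn't home yet. I'll push again, further, then press down while still holding it uphill and lift straight off.

```bash
python3 -m crank '[{"tx":8,"ty":0,"tz":0,"yaw":0},{"tx":0,"ty":0,"tz":40,"yaw":0},{"tx":0,"ty":0,"tz":45,"yaw":0},{"tx":0,"ty":0,"tz":45,"yaw":0},{"tx":0,"ty":0,"tz":22,"yaw":0},{"tx":0,"ty":0,"tz":6,"yaw":0},{"tx":0,"ty":0,"tz":0,"yaw":0}]' 1
python3 -m crank '[{"tx":-3,"ty":0,"tz":0,"yaw":0},{"tx":-3,"ty":0,"tz":-1,"yaw":0},{"tx":-3,"ty":0,"tz":-1,"yaw":0},{"tx":-3,"ty":0,"tz":-1,"yaw":0},{"tx":-3,"ty":0,"tz":-1,"yaw":0},{"tx":-2,"ty":0,"tz":-1,"yaw":0},{"tx":0,"ty":0,"tz":0,"yaw":0}]'
python3 - <<'E'
from midfit import *
t=seat+6*ex-2*ey; t[2]=80; st(t)
V=[(r.get_calibration(n),r.read_camera(n)) for n in('side','scene','wrist')]
for k in((0,),(1,),(0,1)): run([V[i] for i in k],b=[(-16,8),(-4,0),(-6,4),(.2,.65)])
E
```

```text
time_s: 21.2
ee_pos: [563.7, 215.7, 75.4]
tool_rot: [-0.002, -0.194, 0.981, -0.0]
contact_force: [-0.1, -0.8, -0.2]
opening: -0.2
finger_force: 0.0
time_s: 21.9
ee_pos: [578.7, 221.9, 81.5]
tool_rot: [-0.002, -0.195, 0.981, -0.0]
contact_force: [-3.9, -2.8, 2.8]
opening: -0.0
finger_force: 2.2
t 21.9 ee [578.7 221.9  81.5] yang 112.4 open -0.0 ff 2.2 F [-3.9 -2.8  2.8] q1,6 [ 0.3  -1.66]
tool shift to target [-3.6 -0.2  1.5]
mid u,v,z [-5.  -0.2  0.9] lean 18.5 score -69.5
mid u,v,z [ 2.3 -0.  -4.9] lean 29.1 score -65.3
mid u,v,z [ 5.2 -3.5 -4.4] lean 31.1 score -65.3
```

```bash
for i in 1; do python3 -m crank '[{"tx":-2,"ty":0,"tz":-1,"yaw":0},{"tx":-2,"ty":0,"tz":-1,"yaw":0},{"tx":0,"ty":0,"tz":0,"yaw":0}]'; python3 -m crank '[{"tx":-2,"ty":0,"tz":-1,"yaw":0},{"tx":-2,"ty":0,"tz":-1,"yaw":0},{"tx":0,"ty":0,"tz":0,"yaw":0}]';  python3 -m crank '[{"tx":-2,"ty":0,"tz":-1,"yaw":0},{"tx":0,"ty":0,"tz":0,"yaw":0}]'; done; python3 -c "
from pose import *
t=seat+6*ex-2*ey; t[2]=80; st(t)"
```

```text
time_s: 22.35
ee_pos: [581.6, 223.3, 83.3]
tool_rot: [-0.003, -0.195, 0.981, -0.0]
contact_force: [-6.7, -2.5, 3.1]
opening: -0.2
finger_force: 3.0
time_s: 22.65
ee_pos: [584.6, 224.5, 85.1]
tool_rot: [-0.004, -0.195, 0.981, -0.001]
contact_force: [-7.4, -3.3, 2.8]
opening: -0.2
finger_force: 3.6
time_s: 22.85
ee_pos: [585.9, 225.1, 85.9]
tool_rot: [-0.004, -0.195, 0.981, -0.001]
contact_force: [-7.4, -3.7, 3.7]
opening: -0.1
finger_force: 3.9
t 22.85 ee [585.9 225.1  85.9] yang 112.4 open -0.1 ff 3.9 F [-7.4 -3.7  3.7] q1,6 [ 0.3  -1.66]
tool shift to target [ 4.2 -0.4  5.9]
```

```bash
python3 -m crank '[{"tx":-2,"ty":0,"tz":0,"yaw":0},{"tx":0,"ty":0,"tz":0,"yaw":0}]';  python3 -m crank '[{"tx":-2,"ty":0,"tz":0,"yaw":0},{"tx":0,"ty":0,"tz":0,"yaw":0}]'; python3 - <<'E'
from midfit import *
t=seat+6*ex-2*ey; t[2]=80; st(t)
V=[(r.get_calibration(n),r.read_camera(n)) for n in('side','scene','wrist')]
np.savez('l.npz',*[v[1] for v in V])
for k in((0,),(1,),(2,),(0,1,2)): run([V[i] for i in k],b=[(-16,8),(-4,0),(-6,8),(.1,.65)])
run(V,'big',[(-8,8),(-8,8),(-8,8),(.38,.62)])
E
```

```text
time_s: 23.05
ee_pos: [586.0, 225.2, 85.8]
tool_rot: [-0.006, -0.195, 0.981, -0.001]
contact_force: [-10.8, -4.3, 4.5]
opening: 0.1
finger_force: 5.7
time_s: 23.25
ee_pos: [586.1, 225.2, 85.7]
tool_rot: [-0.008, -0.195, 0.981, -0.001]
contact_force: [-14.0, -6.6, 8.7]
opening: -0.2
finger_force: 7.3
t 23.25 ee [586.1 225.2  85.7] yang 112.4 open -0.2 ff 7.3 F [-14.   -6.6   8.7] q1,6 [ 0.3  -1.66]
tool shift to target [ 4.5 -0.4  5.7]
mid u,v,z [ 0.6 -4.   3.1] lean 20.6 score -69.2
mid u,v,z [ 7.2 -0.  -2.9] lean 28.1 score -63.9
mid u,v,z [ 2.8 -1.8 -6. ] lean 13.2 score -39.9
mid u,v,z [-0.2 -1.9  7.7] lean 18.7 score -53.8
big u,v,z [-0.5 -3.3 -0.6] lean 32.3 score -51.5
```

Hard stop at u≈10, where the bowl should have reached the recess wall. The push itself holds the bowl up off the low side, so I'll ease off slowly to let it rotate down.

```bash
python3 -m crank '[{"tx":2,"ty":0,"tz":0,"yaw":0},{"tx":1,"ty":0,"tz":0,"yaw":0},{"tx":1,"ty":0,"tz":0,"yaw":0},{"tx":0.5,"ty":0,"tz":0,"yaw":0},{"tx":0.5,"ty":0,"tz":0,"yaw":0},{"tx":0.5,"ty":0,"tz":0,"yaw":0},{"tx":0.5,"ty":0,"tz":0,"yaw":0},{"tx":0.5,"ty":0,"tz":0,"yaw":0},{"tx":0.5,"ty":0,"tz":0,"yaw":0},{"tx":0,"ty":0,"tz":0,"yaw":0}]';python3 - <<'E'
from midfit import *
t=seat+6*ex-2*ey; t[2]=80; st(t)
V=[(r.get_calibration(n),r.read_camera(n)) for n in('side','scene')]
for k in((0,),(1,),(0,1)): run([V[i] for i in k],b=[(-16,8),(-4,0),(-6,8),(.1,.65)])
sd,sc=V[0][1],V[1][1]
z=lambda im:cv2.resize(im,(390,300),interpolation=2)
z2=lambda im:cv2.resize(im,(390,300),interpolation=2)
w=r.read_camera('wrist')
cv2.imwrite('pics/m.png',np.vstack([np.hstack([z(sd[190:300,130:273]),z(sc[170:280,285:428])]),np.hstack([z(w),z(w)*0])])[:,:,::-1])
E
```

```text
time_s: 24.4
ee_pos: [586.0, 225.0, 86.2]
tool_rot: [-0.001, -0.195, 0.981, -0.0]
contact_force: [-4.5, -2.1, -0.8]
opening: -0.5
finger_force: 2.6
t 24.4 ee [586.  225.   86.2] yang 112.4 open -0.5 ff 2.6 F [-4.5 -2.1 -0.8] q1,6 [ 0.3  -1.66]
tool shift to target [ 4.3 -0.2  6.2]
mid u,v,z [-0.8 -4.   1.6] lean 21.4 score -68.8
mid u,v,z [ 8.  -0.  -2.7] lean 27.3 score -65.7
mid u,v,z [-1.  -1.4  2.9] lean 21.1 score -62.9
```

View pics/m.png

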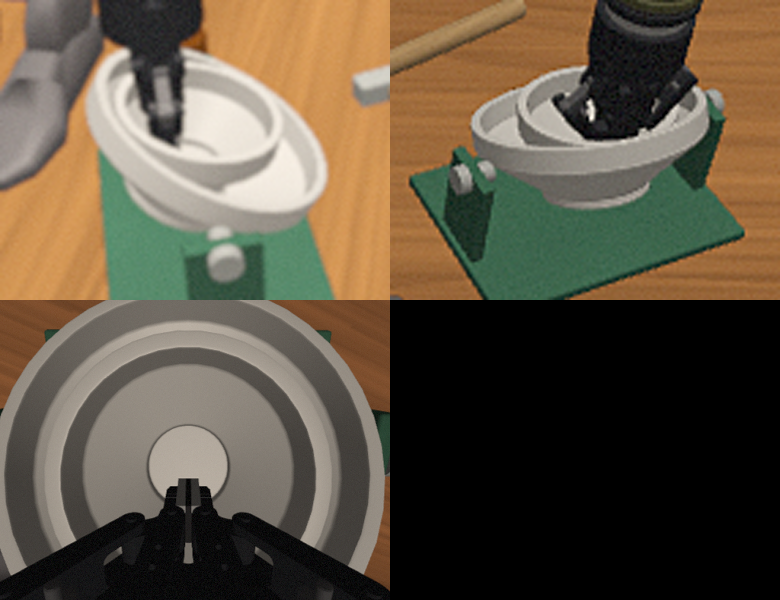

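The mid bowl is concentric with the big one in the wrist view (188,467), but the side view shows it still leaning a bit less. It's held by the finger at its recess edge (190,500), so I'll keep easing off.

```bash
python3 -m crank '[{"tx":0.5,"ty":0,"tz":0,"yaw":0},{"tx":0.5,"ty":0,"tz":0,"yaw":0},{"tx":0.5,"ty":0,"tz":0,"yaw":0},{"tx":0.5,"ty":0,"tz":0,"yaw":0},{"tx":0,"ty":0,"tz":0,"yaw":0}]';python3 -m crank '[{"tx":0.5,"ty":0,"tz":0,"yaw":0},{"tx":0.5,"ty":0,"tz":0,"yaw":0},{"tx":0.5,"ty":0,"tz":0,"yaw":0},{"tx":0.5,"ty":0,"tz":0,"yaw":0},{"tx":0,"ty":0,"tz":0,"yaw":0}]'
cat > w.py <<'E'
from midfit import *
t=seat+6*ex-2*ey; t[2]=80; st(t)
V=[(r.get_calibration(n),r.read_camera(n)) for n in('side','scene','wrist')]; V[2]=(r.get_calibration('wrist'),V[2][1])
for k in((0,),(1,),(0,1)): run([V[i] for i in k],b=[(-25,8),(-4,0),(-6,8),(.1,.65)])
run(V,b=[(-25,8),(-4,0),(-6,8),(.1,.65)],floor=True)
E
python3 w.py
```

```text
time_s: 25.05
ee_pos: [585.8, 224.8, 87.0]
tool_rot: [0.0, -0.195, 0.981, 0.0]
contact_force: [-2.7, -0.7, -2.9]
opening: -0.1
finger_force: 1.3
time_s: 25.55
ee_pos: [584.2, 224.0, 87.3]
tool_rot: [0.001, -0.194, 0.981, 0.0]
contact_force: [-0.7, -0.8, -0.1]
opening: -0.0
finger_force: 0.0
t 25.55 ee [584.2 224.   87.3] yang 112.4 open -0.0 ff 0.0 F [-0.7 -0.8 -0.1] q1,6 [ 0.3  -1.66]
tool shift to target [ 2.3 -0.   7.3]
mid u,v,z [ 3.  -0.5  4.1] lean 21.6 score -68.9
mid u,v,z [ 7.9 -0.  -2.8] lean 30.9 score -65.6
mid u,v,z [ 2.9 -3.3  3.5] lean 25.5 score -64.6
mid u,v,z [-2.  -2.7  4.8] lean 18.0 score -52.5
```

```bash
python3 -m crank '[{"tx":1,"ty":0,"tz":-10,"yaw":0},{"tx":0,"ty":0,"tz":-20,"yaw":0},{"tx":0,"ty":0,"tz":-40,"yaw":0},{"tx":20,"ty":0,"tz":-40,"yaw":0},{"tx":30,"ty":0,"tz":-40,"yaw":0},{"tx":0,"ty":0,"tz":0,"yaw":0},{"tx":0,"ty":0,"tz":0,"yaw":0}]'; python3 w.py
```

```text
time_s: 26.4
ee_pos: [537.1, 204.6, 239.2]
tool_rot: [0.003, -0.194, 0.981, 0.0]
contact_force: [-0.2, 0.8, -0.8]
opening: -0.3
finger_force: 0.0
t 26.4 ee [537.1 204.6 239.2] yang 112.4 open -0.3 ff 0.0 F [-0.2  0.8 -0.8] q1,6 [ 0.29 -1.67]
tool shift to target [-4.870e+01 -1.000e-01  1.592e+02]
mid u,v,z [ 6.1 -0.  -0.2] lean 33.6 score -56.4
mid u,v,z [-8.9 -3.9  3.7] lean 22.5 score -57.8
mid u,v,z [ 0.9 -0.1 -1.3] lean 30.7 score -55.4
mid u,v,z [-0.9 -2.1 -2.8] lean 30.0 score -52.9
```

```bash
python3 - <<'E'
from midfit import *
V=[(r.get_calibration(n),r.read_camera(n)) for n in('side','scene','wrist')]; V[2]=(r.get_calibration('wrist'),V[2][1])
np.savez('n.npz',*[v[1] for v in V])
for nm,b in(('home',[(-4,4),(-5,1),(-5,3),(.45,.58)]),('off',[(-16,-4),(-5,1),(-6,8),(.1,.45)]),('cock',[(-4,6),(-5,1),(-5,8),(.2,.45)])):
    for k in((0,),(1,),(2,),(0,1,2)): print(nm,k,end=' '); run([V[i] for i in k],'mid',b,floor=True)
run(V,'big',[(-8,8),(-8,8),(-8,8),(.38,.62)])
E
```

```text
home (0,) mid u,v,z [-0.7 -1.2 -2.2] lean 29.4 score -50.9
home (1,) mid u,v,z [-3.4 -0.2 -4.2] lean 33.1 score -47.6
home (2,) mid u,v,z [-0.4 -2.2 -3.1] lean 29.7 score -61.9
home (0, 1, 2) mid u,v,z [-0.4 -2.1 -2.2] lean 30.1 score -52.6
off (0,) mid u,v,z [-10.5  -2.5  -6. ] lean 23.9 score -49.2
off (1,) mid u,v,z [-8.  -4.4  4.5] lean 22.8 score -52.3
off (2,) mid u,v,z [-4.  -2.3 -5.3] lean 24.6 score -60.9
off (0, 1, 2) mid u,v,z [-5.4 -2.1  1.7] lean 25.1 score -47.6
cock (0,) mid u,v,z [-4.  -5.  -4.6] lean 25.8 score -47.3
cock (1,) mid u,v,z [-4. -5.  8.] lean 23.9 score -51.6
cock (2,) mid u,v,z [-3.7 -2.3 -5. ] lean 25.0 score -61.2
cock (0, 1, 2) mid u,v,z [-3.9 -2.3 -3.2] lean 25.8 score -47.8
big u,v,z [-0.6 -3.1  0.7] lean 27.6 score -62.0
```

Home now fits best (u −0.4, lean 30°). I'll probe and press its floor: contact is expected at z≈68 if it's home.

```bash
python3 -m crank '[{"tx":-28,"ty":0,"tz":30,"yaw":0},{"tx":0,"ty":0,"tz":40,"yaw":0},{"tx":0,"ty":0,"tz":45,"yaw":0},{"tx":0,"ty":0,"tz":35,"yaw":0},{"tx":0,"ty":0,"tz":12,"yaw":0},{"tx":0,"ty":0,"tz":3,"yaw":0},{"tx":0,"ty":0,"tz":0,"yaw":0}]'; python3 -m crank '[{"tx":0,"ty":0,"tz":2,"yaw":0},{"tx":0,"ty":0,"tz":2,"yaw":0},{"tx":0,"ty":0,"tz":2,"yaw":0},{"tx":0,"ty":0,"tz":0,"yaw":0}]';python3 -m crank '[{"tx":0,"ty":0,"tz":2,"yaw":0},{"tx":0,"ty":0,"tz":2,"yaw":0},{"tx":0,"ty":0,"tz":0,"yaw":0}]'; python3 -c "
from pose import *
t=seat-14*ex-2*ey; t[2]=68; st(t)"
```

```text
time_s: 27.4
ee_pos: [563.1, 215.3, 72.2]
tool_rot: [0.0, -0.194, 0.981, 0.0]
contact_force: [0.1, 0.7, 0.7]
opening: 0.0
finger_force: 0.0
time_s: 27.8
ee_pos: [562.4, 215.1, 66.4]
tool_rot: [0.0, -0.195, 0.981, 0.0]
contact_force: [0.6, 0.3, -0.7]
opening: 0.1
finger_force: 0.0
time_s: 28.1
ee_pos: [562.6, 215.2, 65.6]
tool_rot: [0.001, -0.195, 0.981, 0.0]
contact_force: [-6.6, -1.8, 22.1]
opening: -0.0
finger_force: 10.7
t 28.1 ee [562.6 215.2  65.6] yang 112.4 open -0.0 ff 10.7 F [-6.6 -1.8 22.1] q1,6 [ 0.3  -1.67]
tool shift to target [-1.  -0.1 -2.4]
```

The floor contact at z≈66 with 22 N confirms the mid bowl is home. I'll lift and move over the small bowl, keeping the same yaw.

```bash
python3 -m crank '[{"tx":0,"ty":0,"tz":-10,"yaw":0},{"tx":0,"ty":0,"tz":-40,"yaw":0},{"tx":0,"ty":0,"tz":-45,"yaw":0},{"tx":0,"ty":0,"tz":-45,"yaw":0},{"tx":0,"ty":0,"tz":-30,"yaw":0},{"tx":15,"ty":-46,"tz":0,"yaw":0},{"tx":15,"ty":-46,"tz":0,"yaw":0},{"tx":15,"ty":-46,"tz":0,"yaw":0},{"tx":15,"ty":-46,"tz":0,"yaw":0},{"tx":15,"ty":-46,"tz":0,"yaw":0},{"tx":15,"ty":-46,"tz":0,"yaw":0},{"tx":15,"ty":-46,"tz":0,"yaw":0},{"tx":15,"ty":-46,"tz":0,"yaw":0},{"tx":15,"ty":-46,"tz":0,"yaw":0},{"tx":15,"ty":-46,"tz":0,"yaw":0},{"tx":0,"ty":0,"tz":0,"yaw":0},{"tx":0,"ty":0,"tz":0,"yaw":0}]' -1
cat > s.py <<'E'
from st import *
from scipy.optimize import least_squares
st((582,-278,240))
im=r.read_camera('wrist');cal=r.get_calibration('wrist'); np.save('s.npy',im)
for d in r.masks_of('small_bowl','wrist')[:3]:
    col=im[d['mask']].mean(0); l,t,rr,b=d['bbox']; c=((l+rr)/2,(t+b)/2); print(round(d['p'],2),np.round(d['bbox']),col.round(),plane(cal,c,40).round())
    if col[0]-col[2]<40 and col[1]>90:
        m=white(im,d['bbox'],3); cs,_=cv2.findContours(m,cv2.RETR_EXTERNAL,cv2.CHAIN_APPROX_NONE); g0=max(cs,key=len)[:,0,:]
        x,f=fit('small',[*plane(cal,c,30)[:2],0],[(cal,m)],[6,6,5]); print('wrist hull fit',np.round(x,1),f)
for n in('can','jar','roll','die'):
    for d in r.masks_of(n,'wrist')[:1]: l,t,rr,b=d['bbox']; print(n,round(d['p'],2),plane(cal,((l+rr)/2,(t+b)/2),30).round())
E
python3 s.py
```

```text
time_s: 29.8
ee_pos: [598.7, -268.7, 231.3]
tool_rot: [-0.0, -0.193, 0.981, 0.0]
contact_force: [0.4, 0.3, 0.3]
opening: 85.7
finger_force: 0.0
t 29.8 ee [ 598.7 -268.7  231.3] yang 112.3 open 85.7 ff 0.0 F [0.4 0.3 0.3] q1,6 [-0.49 -2.45]
tool shift to target [19.  -2.3 -8.7]
0.94 [212. 119. 275. 182.] [191. 181. 167.] [ 584. -278.   40.]
wrist hull fit [ 585.1 -275.8   -7.3] 0.01801067775895715
0.81 [187.   0. 255.  78.] [103.  55. 113.] [ 488. -341.   40.]
can 0.88 [ 732. -137.   30.]
jar 0.75 [647.  -4.  30.]
roll 0.94 [ 718. -286.   30.]
```

```bash
python3 -m crank '[{"tx":16,"ty":-2,"tz":10,"yaw":0},{"tx":0,"ty":0,"tz":45,"yaw":0},{"tx":0,"ty":0,"tz":45,"yaw":0},{"tx":0,"ty":0,"tz":45,"yaw":0},{"tx":0,"ty":0,"tz":40,"yaw":0},{"tx":0,"ty":0,"tz":13,"yaw":0},{"tx":0,"ty":0,"tz":4,"yaw":0},{"tx":0,"ty":0,"tz":0,"yaw":0}]'; python3 -m crank '[{"tx":0,"ty":0,"tz":0,"yaw":0},{"tx":0,"ty":0,"tz":0,"yaw":0},{"tx":0,"ty":0,"tz":0,"yaw":0},{"tx":0,"ty":0,"tz":0,"yaw":0},{"tx":0,"ty":0,"tz":0,"yaw":0}]' 1 22;python3 -c "from st import *; st((584.5,-277,28))"
```

```text
time_s: 30.9
ee_pos: [586.1, -275.4, 30.8]
tool_rot: [0.001, -0.195, 0.981, -0.001]
contact_force: [-0.0, 0.3, 0.5]
opening: 85.4
finger_force: 0.0
time_s: 31.4
ee_pos: [586.9, -276.2, 32.7]
tool_rot: [0.002, -0.194, 0.981, -0.002]
contact_force: [0.0, 0.1, 6.9]
opening: 65.2
finger_force: 24.2
t 31.4 ee [ 586.9 -276.2   32.7] yang 112.4 open 65.2 ff 24.2 F [0.  0.1 6.9] q1,6 [-0.51 -2.47]
tool shift to target [2.5 0.2 4.7]
```

```bash
python3 -m crank '[{"tx":0,"ty":0,"tz":-10,"yaw":0},{"tx":0,"ty":0,"tz":-35,"yaw":0},{"tx":0,"ty":0,"tz":-45,"yaw":0},{"tx":0,"ty":0,"tz":-45,"yaw":0},{"tx":0,"ty":0,"tz":-45,"yaw":0},{"tx":0,"ty":0,"tz":-25,"yaw":0},{"tx":-15,"ty":46,"tz":0,"yaw":0},{"tx":-15,"ty":46,"tz":0,"yaw":0},{"tx":-15,"ty":46,"tz":0,"yaw":0},{"tx":-15,"ty":46,"tz":0,"yaw":0},{"tx":-15,"ty":46,"tz":0,"yaw":0},{"tx":-15,"ty":46,"tz":0,"yaw":0},{"tx":-15,"ty":46,"tz":0,"yaw":0},{"tx":-15,"ty":46,"tz":0,"yaw":0},{"tx":-15,"ty":46,"tz":0,"yaw":0},{"tx":-15,"ty":46,"tz":0,"yaw":0},{"tx":0,"ty":0,"tz":0,"yaw":0},{"tx":0,"ty":0,"tz":0,"yaw":0}]'
cat > t.py <<'E'
from midfit import *
ms=seat-.4*ex-2.4*ey-1.3*zz+8*a
home=ms+45*a-14*zz+2*ex; print('midseat',ms.round(1),'TCP home',home.round(1))
st(home)
E
python3 t.py
python3 - <<'E'
from t import *
V=[(r.get_calibration(n),r.read_camera(n)) for n in('side','scene','wrist')]; V[2]=(r.get_calibration('wrist'),V[2][1]); np.savez('o.npz',*[v[1] for v in V])
# held small bowl pose in both outside views
E=np.array(r.state()['ee_pos']); Vv=[]
for c,im in V[:2]:
    p=proj(c,pts('small',E[0],E[1],E[2]-31)); Vv.append((c,white(im,[*p.min(0),*p.max(0)],3)))
x,f=fit('small',[E[0],E[1],E[2]-31],Vv,[5,5,5]); d=x-E; print('held rel u,v,z',(d@ex).round(1),(d@ey).round(1),d[2].round(1),f)
for nm,b in(('home',[(-4,4),(-5,1),(-5,3),(.45,.58)]),('off',[(-16,-4),(-5,1),(-6,8),(.1,.45)])): print(nm,end=' '); run(V[:2],'mid',b)
E
```

```text
time_s: 33.2
ee_pos: [547.7, 208.2, 235.5]
tool_rot: [0.0, -0.196, 0.981, -0.0]
contact_force: [-0.8, -0.3, -0.7]
opening: 64.8
finger_force: 25.2
midseat [572.7 218.8  67.7] TCP home [554.3 211.2  93. ]
t 33.2 ee [547.7 208.2 235.5] yang 112.6 open 64.8 ff 25.2 F [-0.8 -0.3 -0.7] q1,6 [ 0.29 -1.67]
tool shift to target [ -7.2   0.3 142.5]
midseat [572.7 218.8  67.7] TCP home [554.3 211.2  93. ]
t 33.2 ee [547.7 208.2 235.5] yang 112.6 open 64.8 ff 25.2 F [-0.8 -0.3 -0.7] q1,6 [ 0.29 -1.67]
tool shift to target [ -7.2   0.3 142.5]
held rel u,v,z -0.6 3.9 -29.5 0.293942438964227
home mid u,v,z [ 0.9  0.1 -1.2] lean 30.7 score -55.4
off mid u,v,z [-15.1   0.1  -1.9] lean 20.9 score -51.0
```

```bash
python3 -m crank '[{"tx":-6.5,"ty":0,"tz":30,"yaw":0},{"tx":0,"ty":0,"tz":40,"yaw":0},{"tx":0,"ty":0,"tz":40,"yaw":0},{"tx":0,"ty":0,"tz":15,"yaw":0},{"tx":0,"ty":0,"tz":5,"yaw":0},{"tx":0,"ty":0,"tz":0,"yaw":0}]'; python3 -m crank '[{"tx":0,"ty":0,"tz":2,"yaw":0},{"tx":0,"ty":0,"tz":2,"yaw":0},{"tx":0,"ty":0,"tz":1,"yaw":0},{"tx":0,"ty":0,"tz":0,"yaw":0}]'; python3 -m crank '[{"tx":0,"ty":0,"tz":1,"yaw":0},{"tx":0,"ty":0,"tz":1,"yaw":0},{"tx":0,"ty":0,"tz":1,"yaw":0},{"tx":0,"ty":0,"tz":0,"yaw":0}]';python3 t.py
```

```text
time_s: 33.95
ee_pos: [554.4, 208.2, 104.5]
tool_rot: [-0.001, -0.194, 0.981, -0.0]
contact_force: [-0.4, 0.0, -0.4]
opening: 65.3
finger_force: 25.2
time_s: 34.35
ee_pos: [555.2, 209.6, 101.7]
tool_rot: [0.001, -0.195, 0.981, -0.0]
contact_force: [-0.8, -1.5, 5.1]
opening: 65.1
finger_force: 25.7
time_s: 34.75
ee_pos: [555.3, 209.6, 101.1]
tool_rot: [0.002, -0.195, 0.981, -0.0]
contact_force: [-5.2, -2.7, 18.6]
opening: 65.3
finger_force: 26.7
midseat [572.7 218.8  67.7] TCP home [554.3 211.2  93. ]
t 34.75 ee [555.3 209.6 101.1] yang 112.5 open 65.3 ff 26.7 F [-5.2 -2.7 18.6] q1,6 [ 0.29 -1.67]
tool shift to target [0.3 1.9 8.1]
```

```bash
python3 -m crank '[{"tx":0.5,"ty":1,"tz":1,"yaw":0},{"tx":0.5,"ty":0,"tz":1,"yaw":0},{"tx":0,"ty":0,"tz":0,"yaw":0}]' 1 20;  python3 -m crank '[{"tx":0.5,"ty":0,"tz":1,"yaw":0},{"tx":0.5,"ty":0,"tz":1,"yaw":0},{"tx":0,"ty":0,"tz":0,"yaw":0}]' ; python3 t.py
```

```text
time_s: 35.05
ee_pos: [554.5, 210.3, 100.0]
tool_rot: [0.003, -0.195, 0.981, -0.0]
contact_force: [-5.5, -2.8, 23.8]
opening: 64.8
finger_force: 27.6
time_s: 35.35
ee_pos: [553.8, 210.9, 98.8]
tool_rot: [0.004, -0.195, 0.981, 0.001]
contact_force: [-8.1, -1.5, 27.0]
opening: 65.5
finger_force: 29.0
midseat [572.7 218.8  67.7] TCP home [554.3 211.2  93. ]
t 35.35 ee [553.8 210.9  98.8] yang 112.5 open 65.5 ff 29.0 F [-8.1 -1.5 27. ] q1,6 [ 0.29 -1.67]
tool shift to target [-0.6  0.1  5.7]
```

```bash
python3 -m crank '[{"tx":0,"ty":0,"tz":1,"yaw":0},{"tx":0,"ty":0,"tz":1,"yaw":0},{"tx":0,"ty":0,"tz":1,"yaw":0},{"tx":0,"ty":0,"tz":0,"yaw":0}]' 1 20;  python3 -m crank '[{"tx":0,"ty":0,"tz":1,"yaw":0},{"tx":0,"ty":0,"tz":1,"yaw":0},{"tx":0,"ty":0,"tz":0,"yaw":0}]' ; cat > x.py <<'E'
from t import *
V=[(r.get_calibration(n),r.read_camera(n)) for n in('side','scene','wrist')]; V[2]=(r.get_calibration('wrist'),V[2][1]); np.savez('p.npz',*[v[1] for v in V])
D=8*np.array([-np.sin(th),0,np.cos(th)])
B=[(-25,10),(-6,4),(0,16),(0,.7)]
print('home would be',(D+[-.4,-2.4,-1.3]).round(1))
for k in((0,),(1,),(2,),(0,1),(0,1,2)): run([V[i] for i in k],'small',B)
E
python3 x.py
```

```text
time_s: 35.75
ee_pos: [553.6, 211.6, 97.4]
tool_rot: [0.004, -0.195, 0.981, 0.001]
contact_force: [-11.2, 0.7, 39.1]
opening: 65.2
finger_force: 31.7
time_s: 36.05
ee_pos: [554.4, 211.8, 96.0]
tool_rot: [0.005, -0.195, 0.981, 0.001]
contact_force: [-9.4, 0.2, 40.3]
opening: 65.1
finger_force: 34.1
midseat [572.7 218.8  67.7] TCP home [554.3 211.2  93. ]
t 36.05 ee [554.4 211.8  96. ] yang 112.5 open 65.1 ff 34.1 F [-9.4  0.2 40.3] q1,6 [ 0.29 -1.67]
tool shift to target [ 0.4 -0.5  3. ]
home would be [-4.3 -2.4  5.7]
small u,v,z [-4.  -5.7 11.8] lean 30.9 score -70.0
small u,v,z [-1.7  4.  16. ] lean 21.9 score -74.0
small u,v,z [ 2.2 -2.4 12.6] lean 40.1 score -58.6
small u,v,z [-10.5   4.   10.7] lean 19.3 score -70.4
small u,v,z [-1.1 -2.5  8.3] lean 33.9 score -61.3
```

```bash
python3 -m crank '[{"tx":0,"ty":0,"tz":-2,"yaw":0},{"tx":0,"ty":0,"tz":-2,"yaw":0},{"tx":0,"ty":0,"tz":0,"yaw":0}]'; python3 -m crank '[{"tx":0,"ty":0,"tz":0,"yaw":0},{"tx":0,"ty":0,"tz":0,"yaw":0},{"tx":0,"ty":0,"tz":0,"yaw":0}]' -0.75; python3 -m crank '[{"tx":0,"ty":0,"tz":-10,"yaw":0},{"tx":0,"ty":0,"tz":-30,"yaw":0},{"tx":0,"ty":0,"tz":-40,"yaw":0},{"tx":15,"ty":0,"tz":-45,"yaw":0},{"tx":15,"ty":0,"tz":-15,"yaw":0},{"tx":0,"ty":0,"tz":0,"yaw":0}]'; python3 x.py
```

```text
time_s: 36.5
ee_pos: [554.1, 211.6, 96.4]
tool_rot: [0.004, -0.195, 0.981, 0.001]
contact_force: [-3.6, 1.8, 18.5]
opening: 65.3
finger_force: 32.2
time_s: 36.8
ee_pos: [552.0, 209.8, 91.9]
tool_rot: [0.0, -0.195, 0.981, -0.0]
contact_force: [-1.2, -0.6, 0.1]
opening: 74.5
finger_force: 0.0
time_s: 37.4
ee_pos: [524.6, 198.2, 235.4]
tool_rot: [0.003, -0.194, 0.981, 0.0]
contact_force: [0.1, -0.1, 0.0]
opening: 75.1
finger_force: 0.0
midseat [572.7 218.8  67.7] TCP home [554.3 211.2  93. ]
t 37.4 ee [524.6 198.2 235.4] yang 112.4 open 75.1 ff 0.0 F [ 0.1 -0.1  0. ] q1,6 [ 0.29 -1.68]
tool shift to target [-32.4   0.7 142.4]
home would be [-4.3 -2.4  5.7]
small u,v,z [-19.7  -5.9   1. ] lean 11.5 score -73.3
small u,v,z [-21.    3.7   4.8] lean 16.7 score -73.3
small u,v,z [ 1.9 -1.8  8. ] lean 37.8 score -73.0
small u,v,z [-16.    1.    9.6] lean 16.8 score -71.2
small u,v,z [-24.4  -2.    4.6] lean 7.4 score -68.9
```

```bash
cat > y.py <<'E'
from midfit import *
import sys
SPEC['small']=[(52,33),(52,25),(12,22)]
d=np.load('p.npz'); V=[(r.get_calibration(n),d['arr_%d'%i]) for i,n in enumerate(('side','scene','wrist'))]
for nm,b in(('home',[(-7,-1),(-4,-1),(3,8),(.45,.58)]),('cock',[(-12,0),(-4,-1),(2,14),(.2,.45)]),('off',[(-35,-10),(-4,-1),(-4,14),(0,.45)])):
    for k in((0,),(1,),(2,),(0,1,2)): print(nm,k,end=' '); run([V[i] for i in k],'small',b)
for nm,b in(('home',[(-4,4),(-5,1),(-5,3),(.45,.58)]),('off',[(-16,-4),(-5,1),(-6,8),(.1,.45)])): print(nm,end=' '); run(V,'mid',b)
E
python3 y.py
```

```text
home (0,) small u,v,z [-7. -1.  8.] lean 27.9 score -59.3
home (1,) small u,v,z [-1.6 -3.9  7.5] lean 26.4 score -47.3
home (2,) small u,v,z [-1.  -1.8  4.4] lean 33.1 score -62.8
home (0, 1, 2) small u,v,z [-1.4 -1.9  5.4] lean 33.1 score -55.0
cock (0,) small u,v,z [-10.2  -4.   12.2] lean 24.8 score -61.6
cock (1,) small u,v,z [-12.   -2.4  14. ] lean 18.0 score -56.8
cock (2,) small u,v,z [-6.2 -2.1  2. ] lean 25.8 score -55.9
cock (0, 1, 2) small u,v,z [-12.   -2.    6.5] lean 23.1 score -53.9
off (0,) small u,v,z [-19.1  -3.3   2.9] lean 11.8 score -64.6
off (1,) small u,v,z [-30.8  -1.    9.2] lean 0.7 score -61.3
off (2,) small u,v,z [-30.4  -2.2   5.1] lean 0.7 score -68.6
off (0, 1, 2) small u,v,z [-31.3  -1.9   7.2] lean 0.6 score -62.0
home mid u,v,z [ 0.5 -2.4 -0.2] lean 33.2 score -58.5
off mid u,v,z [-4.9 -2.2 -4.1] lean 25.8 score -52.6
```

The fit says the small bowl came down upright on the low side (u −31, lean ≈0), while the mid bowl is still home. I'll regrasp it there with a firmer grip, and press while drawing the hinge downhill to make it pivot.

```bash
python3 -m crank '[{"tx":-26,"ty":1,"tz":30,"yaw":0},{"tx":0,"ty":0,"tz":40,"yaw":0},{"tx":0,"ty":0,"tz":40,"yaw":0},{"tx":0,"ty":0,"tz":20,"yaw":0},{"tx":0,"ty":0,"tz":5,"yaw":0},{"tx":0,"ty":0,"tz":0,"yaw":0}]' -0.75; python3 -m crank '[{"tx":0,"ty":0,"tz":0,"yaw":0},{"tx":0,"ty":0,"tz":0,"yaw":0},{"tx":0,"ty":0,"tz":0,"yaw":0}]' 1 40; python3 -m crank '[{"tx":0,"ty":0,"tz":-8,"yaw":0},{"tx":0,"ty":0,"tz":-2,"yaw":0},{"tx":0,"ty":0,"tz":0,"yaw":0}]'; python3 x.py; python3 y.py | grep -v mid,
```

```text
time_s: 38.15
ee_pos: [547.0, 208.9, 94.5]
tool_rot: [-0.002, -0.194, 0.981, -0.0]
contact_force: [0.1, 0.5, -0.3]
opening: 74.7
finger_force: 0.0
time_s: 38.45
ee_pos: [548.8, 209.4, 98.1]
tool_rot: [0.001, -0.195, 0.981, 0.0]
contact_force: [-0.3, -0.6, -1.4]
opening: 64.7
finger_force: 44.1
time_s: 38.75
ee_pos: [548.6, 209.3, 108.0]
tool_rot: [0.001, -0.194, 0.981, 0.0]
contact_force: [0.7, 0.3, -1.1]
opening: 64.5
finger_force: 44.3
midseat [572.7 218.8  67.7] TCP home [554.3 211.2  93. ]
t 38.75 ee [548.6 209.3 108. ] yang 112.4 open 64.5 ff 44.3 F [ 0.7  0.3 -1.1] q1,6 [ 0.29 -1.67]
tool shift to target [-6.  -0.4 15. ]
home would be [-4.3 -2.4  5.7]
small u,v,z [ 9.3  1.2 15. ] lean 39.6 score -72.4
small u,v,z [-4.3 -6.   0. ] lean 40.1 score -75.1
small u,v,z [-25.   -2.5  13.1] lean 5.9 score -72.5
small u,v,z [-2.  -4.5  2.2] lean 40.1 score -72.0
small u,v,z [-25.   -2.5  13.6] lean 6.3 score -69.0
home (0,) small u,v,z [-6.7 -1.   3. ] lean 32.6 score -64.3
home (1,) small u,v,z [-1.9 -4.   3. ] lean 33.2 score -52.6
home (2,) small u,v,z [-7.  -3.6  3.3] lean 29.6 score -36.2
home (0, 1, 2) small u,v,z [-6.6 -3.7  3. ] lean 29.8 score -49.2
cock (0,) small u,v,z [-5.5 -1.2  5.3] lean 25.3 score -63.7
cock (1,) small u,v,z [-5.4 -4.   2.1] lean 25.8 score -48.7
cock (2,) small u,v,z [-12.   -2.6  12.5] lean 19.7 score -44.7
cock (0, 1, 2) small u,v,z [-12.   -2.5  13.1] lean 20.1 score -52.0
off (0,) small u,v,z [-27.1  -2.7  14. ] lean 4.1 score -69.5
off (1,) small u,v,z [-27.2  -1.   14. ] lean 6.6 score -60.8
off (2,) small u,v,z [-27.1  -2.8  14. ] lean 4.2 score -65.1
off (0, 1, 2) small u,v,z [-27.2  -2.8  14. ] lean 4.1 score -64.4
home mid u,v,z [ 0.7 -2.4 -0.7] lean 33.2 score -51.5
off mid u,v,z [-14.1  -1.3   8. ] lean 23.1 score -48.0
```

Held now with 4° lean and the hinge at the TCP. The recess floor gives a poor lever, so I'll pre-lean the bowl in light pads by setting its uphill foot edge lightly on the mid bowl's upper rim and drawing the hinge down and back.

```bash
python3 -m crank '[{"tx":0,"ty":0,"tz":-40,"yaw":0},{"tx":0,"ty":0,"tz":-40,"yaw":0},{"tx":-15,"ty":0,"tz":0,"yaw":0},{"tx":-15,"ty":0,"tz":0,"yaw":0},{"tx":0,"ty":0,"tz":4,"yaw":0},{"tx":0,"ty":0,"tz":0,"yaw":0}]' 1 20;  python3 -m crank '[{"tx":0,"ty":0,"tz":2,"yaw":0},{"tx":0,"ty":0,"tz":2,"yaw":0},{"tx":0,"ty":0,"tz":2,"yaw":0},{"tx":0,"ty":0,"tz":0,"yaw":0}]'; python3 t.py
```

```text
time_s: 39.5
ee_pos: [574.4, 220.2, 181.4]
tool_rot: [-0.002, -0.195, 0.981, -0.0]
contact_force: [-0.3, 0.5, -1.3]
opening: 64.8
finger_force: 44.2
time_s: 39.9
ee_pos: [575.7, 220.8, 177.5]
tool_rot: [0.001, -0.195, 0.981, 0.0]
contact_force: [-0.8, -0.6, 4.3]
opening: 65.0
finger_force: 44.7
midseat [572.7 218.8  67.7] TCP home [554.3 211.2  93. ]
t 39.9 ee [575.7 220.8 177.5] yang 112.4 open 65.0 ff 44.7 F [-0.8 -0.6  4.3] q1,6 [ 0.3  -1.66]
tool shift to target [23.5 -0.6 84.5]
```

```bash
python3 -m crank '[{"tx":2,"ty":0,"tz":2.5,"yaw":0},{"tx":2.5,"ty":0,"tz":2,"yaw":0},{"tx":2.5,"ty":0,"tz":2,"yaw":0},{"tx":0,"ty":0,"tz":0,"yaw":0}]'; python3 -m crank '[{"tx":2.5,"ty":0,"tz":2.5,"yaw":0},{"tx":2.5,"ty":0,"tz":2.5,"yaw":0},{"tx":2,"ty":0,"tz":2.5,"yaw":0},{"tx":2,"ty":0,"tz":2.5,"yaw":0},{"tx":0,"ty":0,"tz":0,"yaw":0}]'
cat > u.py <<'E'
from midfit import *
SPEC['small']=[(52,33),(52,25),(12,22)]
s=r.state(); E=np.array(s['ee_pos'])-seat; eu,ev,ez=E@ex,E@ey,E[2]; print('TCP u,v,z',round(eu,1),round(ev,1),round(ez,1))
V=[(r.get_calibration(n),r.read_camera(n)) for n in('side','scene','wrist')]; V[2]=(r.get_calibration('wrist'),V[2][1])
E_=[(c,edge(im)) for c,im in V]
# hinge constraint: pivot at TCP+hz, body pivot height hh
def sc(f,hh,du):
    ax=-np.sin(f)*ex+np.cos(f)*zz; c0=seat+(eu+du)*ex+ev*ey+(ez+14)*zz-hh*ax; o=[]
    for c,e in E_:
        o.append(np.mean([cv2.remap(e,*[q.reshape(1,-1) for q in proj(c,ring(c0+h*ax,ax,rad)).astype(np.float32).T],1).mean() for h,rad in SPEC['small']]))
    return np.array(o)
for nm,k in(('all',[0,1,2]),('side',[0]),('scene',[1]),('wrist',[2])):
    best=max(((sc(np.radians(f),hh,du)[k].mean(),f,hh,du) for f in range(-4,44,2) for hh in (39,42,45,48,51) for du in(-2,0,2)),key=lambda t:t[0]); print(nm,'score %.1f lean %d hh %d du %d'%best)
E
python3 u.py
```

```text
time_s: 40.3
ee_pos: [570.0, 218.4, 172.3]
tool_rot: [0.002, -0.195, 0.981, 0.0]
contact_force: [-1.8, 0.4, 7.9]
opening: 64.8
finger_force: 44.6
time_s: 40.8
ee_pos: [561.4, 214.9, 162.1]
tool_rot: [0.002, -0.195, 0.981, 0.0]
contact_force: [-2.0, -0.3, 8.6]
opening: 64.7
finger_force: 43.9
TCP u,v,z -16.3 -1.7 100.1
all score 58.9 lean 28 hh 42 du 2
side score 63.2 lean 24 hh 42 du 2
scene score 62.3 lean 42 hh 51 du -2
wrist score 61.4 lean 28 hh 42 du 2
```

It worked: the bowl is now leaning about 28° in the pads with only 8 N of contact. I'll lift off and lower it along the seat's axis.

```bash
python3 -m crank '[{"tx":0,"ty":0,"tz":-6,"yaw":0},{"tx":20,"ty":-0.5,"tz":0,"yaw":0},{"tx":0,"ty":0,"tz":30,"yaw":0},{"tx":0,"ty":0,"tz":25,"yaw":0},{"tx":0,"ty":0,"tz":4,"yaw":0},{"tx":0,"ty":0,"tz":0,"yaw":0}]'; python3 u.py; python3 t.py|tail -1
```

```text
time_s: 41.55
ee_pos: [541.8, 206.1, 106.5]
tool_rot: [-0.001, -0.194, 0.981, -0.0]
contact_force: [0.8, 0.2, -1.7]
opening: 64.7
finger_force: 42.9
TCP u,v,z -37.8 -2.4 44.4
all score 52.8 lean 16 hh 39 du 2
side score 62.2 lean 12 hh 39 du 0
scene score 55.1 lean 34 hh 45 du -2
wrist score 46.8 lean 14 hh 39 du 2
tool shift to target [-11.5   0.2  15.5]
```

```bash
python3 -m crank '[{"tx":-2,"ty":0,"tz":3,"yaw":0},{"tx":-2,"ty":0,"tz":3,"yaw":0},{"tx":-2,"ty":0,"tz":3,"yaw":0},{"tx":0,"ty":0,"tz":0,"yaw":0}]'; python3 -m crank '[{"tx":-1.5,"ty":0,"tz":2,"yaw":0},{"tx":-1.5,"ty":0,"tz":2,"yaw":0},{"tx":0,"ty":0,"tz":0,"yaw":0}]'; python3 u.py
```

```text
time_s: 42.1
ee_pos: [548.2, 208.7, 97.9]
tool_rot: [-0.0, -0.194, 0.981, -0.0]
contact_force: [-1.4, 0.2, -0.8]
opening: 64.3
finger_force: 42.9
time_s: 42.4
ee_pos: [550.9, 209.8, 94.0]
tool_rot: [-0.0, -0.195, 0.981, -0.0]
contact_force: [-0.3, 0.3, -0.2]
opening: 64.6
finger_force: 42.9
TCP u,v,z -27.9 -2.4 31.9
all score 53.6 lean 26 hh 42 du 2
side score 60.4 lean 12 hh 51 du -2
scene score 51.0 lean 42 hh 51 du 2
wrist score 60.2 lean 26 hh 42 du 2
```

```bash
python3 -m crank '[{"tx":-0.5,"ty":0,"tz":1,"yaw":0},{"tx":-0.5,"ty":0,"tz":1,"yaw":0},{"tx":0,"ty":0,"tz":1,"yaw":0},{"tx":0,"ty":0,"tz":0,"yaw":0}]'; python3 -m crank '[{"tx":0,"ty":0,"tz":1,"yaw":0},{"tx":0,"ty":0,"tz":1,"yaw":0},{"tx":0,"ty":0,"tz":0,"yaw":0}]'; python3 -m crank '[{"tx":0,"ty":0,"tz":1,"yaw":0},{"tx":0,"ty":0,"tz":1,"yaw":0},{"tx":0,"ty":0,"tz":0,"yaw":0}]'; python3 u.py
```

```text
time_s: 42.95
ee_pos: [551.3, 210.0, 91.7]
tool_rot: [-0.0, -0.195, 0.981, -0.0]
contact_force: [-3.1, -1.9, 3.8]
opening: 64.8
finger_force: 43.4
time_s: 43.25
ee_pos: [550.9, 209.9, 91.0]
tool_rot: [-0.0, -0.195, 0.981, -0.0]
contact_force: [-6.0, -1.9, 13.5]
opening: 64.3
finger_force: 44.1
time_s: 43.55
ee_pos: [550.8, 209.6, 90.4]
tool_rot: [-0.0, -0.195, 0.981, -0.0]
contact_force: [-9.4, -4.2, 20.9]
opening: 64.7
finger_force: 45.0
TCP u,v,z -28.1 -2.6 28.3
all score 54.0 lean 28 hh 42 du 2
side score 60.1 lean 24 hh 48 du -2
scene score 52.2 lean 42 hh 51 du 0
wrist score 59.4 lean 28 hh 42 du 2
```

```bash
python3 -m crank '[{"tx":-1,"ty":0,"tz":-0.5,"yaw":0},{"tx":-1,"ty":0,"tz":-0.5,"yaw":0},{"tx":0,"ty":0,"tz":0,"yaw":0}]'; python3 -m crank '[{"tx":0,"ty":0,"tz":-1.5,"yaw":0},{"tx":0,"ty":0,"tz":0,"yaw":0}]';  python3 -m crank '[{"tx":0,"ty":0,"tz":0,"yaw":0},{"tx":0,"ty":0,"tz":0,"yaw":0},{"tx":0,"ty":0,"tz":0,"yaw":0}]' -0.75; python3 u.py
```

```text
time_s: 44.0
ee_pos: [550.9, 209.6, 90.5]
tool_rot: [-0.002, -0.195, 0.981, -0.001]
contact_force: [-9.5, -5.5, 19.5]
opening: 64.6
finger_force: 44.9
time_s: 44.2
ee_pos: [551.2, 209.8, 91.0]
tool_rot: [-0.002, -0.195, 0.981, -0.001]
contact_force: [-8.1, -3.6, 11.1]
opening: 64.7
finger_force: 44.1
time_s: 44.5
ee_pos: [554.1, 211.1, 89.7]
tool_rot: [0.0, -0.194, 0.981, 0.0]
contact_force: [-0.3, -0.2, 0.3]
opening: 74.9
finger_force: 0.0
TCP u,v,z -24.5 -2.4 27.7
all score 52.5 lean 26 hh 45 du -2
side score 59.0 lean 32 hh 45 du -2
scene score 51.0 lean 40 hh 51 du 0
wrist score 54.3 lean 26 hh 45 du -2
```

```bash
python3 -m crank '[{"tx":3,"ty":0,"tz":-5,"yaw":0},{"tx":0,"ty":0,"tz":-20,"yaw":0},{"tx":0,"ty":0,"tz":-40,"yaw":0},{"tx":15,"ty":0,"tz":-45,"yaw":0},{"tx":15,"ty":0,"tz":-30,"yaw":0},{"tx":0,"ty":0,"tz":0,"yaw":0}]' ; python3 x.py >/dev/null; python3 y.py
```

```text
time_s: 45.25
ee_pos: [524.3, 198.7, 235.3]
tool_rot: [0.004, -0.195, 0.981, 0.0]
contact_force: [-0.2, 0.7, -0.9]
opening: 74.6
finger_force: 0.0
home (0,) small u,v,z [-5.3 -1.   5.4] lean 29.4 score -51.0
home (1,) small u,v,z [-6.9 -3.4  5. ] lean 33.2 score -40.0
home (2,) small u,v,z [-7.  -2.5  3. ] lean 29.9 score -61.3
home (0, 1, 2) small u,v,z [-6.  -2.5  4. ] lean 33.2 score -49.6
cock (0,) small u,v,z [-8.9 -1.   3.2] lean 25.8 score -50.1
cock (1,) small u,v,z [-4.6 -4.   2. ] lean 23.4 score -38.8
cock (2,) small u,v,z [-10.6  -2.5   2. ] lean 25.8 score -68.1
cock (0, 1, 2) small u,v,z [-10.3  -2.4   2. ] lean 25.8 score -50.3
off (0,) small u,v,z [-15.8  -1.   -4. ] lean 25.8 score -53.8
off (1,) small u,v,z [-11.6  -4.   -4. ] lean 22.0 score -40.2
off (2,) small u,v,z [-10.   -2.4   0.8] lean 25.8 score -68.2
off (0, 1, 2) small u,v,z [-10.   -2.5  -2.3] lean 24.3 score -51.7
home mid u,v,z [-1.7 -2.6 -3.8] lean 29.7 score -55.9
off mid u,v,z [-15.6  -2.1  -6. ] lean 14.5 score -49.2
```

```bash
python3 - <<'E'
from midfit import *
SPEC['small']=[(52,33),(52,25),(12,22)]; SPEC['big']=[(64,99),(64,91)]
d=np.load('p.npz'); V=[(r.get_calibration(n),d['arr_%d'%i]) for i,n in enumerate(('side','scene','wrist'))]
for k in((2,),(0,2),(0,1,2)):
    W=[V[i] for i in k]; print(k)
    run(W,'big',[(-8,8),(-6,2),(-6,6),(.38,.65)]); run(W,'mid',[(-15,6),(-6,2),(-8,6),(.2,.7)]); run(W,'small',[(-18,3),(-6,2),(-4,12),(.2,.75)])
# exact-collinear model: lean t, offsets along axis w.r.t. big origin pinned at O (+v,-z bias)
E=[(c,edge(im)) for c,im in V]
for t in range(24,36):
    f=np.radians(t); ax=-np.sin(f)*ex+np.cos(f)*zz; c0=O-2.6*ey-1*zz-35*ax
    g=lambda rg:[round(float(np.mean([cv2.remap(e,*[q.reshape(1,-1) for q in proj(c,ring(c0+h*ax,ax,rad)).astype(np.float32).T],1).mean() for h,rad in rg])),0) for c,e in E]
    print(t,'big',g([(64,99),(64,91)]),'mid',g([(66,66),(66,58)]),'small',g([(60,33),(60,25),(20,22)]))
E
```

```text
(2,)
big u,v,z [-2.4 -2.6 -4.1] lean 24.5 score -72.2
mid u,v,z [-5.5 -2.6 -8. ] lean 24.1 score -65.8
small u,v,z [-9.4 -2.4 -0.3] lean 25.9 score -68.3
(0, 2)
big u,v,z [-1.6 -3.3 -1.6] lean 27.7 score -68.1
mid u,v,z [-1.9 -2.7 -3.9] lean 29.4 score -59.0
small u,v,z [-8.5 -2.5 -1.4] lean 28.3 score -59.6
(0, 1, 2)
big u,v,z [-1.9 -2.8 -0.9] lean 27.5 score -64.8
mid u,v,z [-1.7 -2.7 -3.7] lean 29.7 score -55.8
small u,v,z [-9.1 -2.5 -2.3] lean 25.3 score -52.1
24 big [58.0, 51.0, 68.0] mid [43.0, 40.0, 21.0] small [42.0, 34.0, 39.0]
25 big [60.0, 53.0, 68.0] mid [44.0, 40.0, 22.0] small [42.0, 34.0, 37.0]
26 big [60.0, 56.0, 68.0] mid [44.0, 42.0, 23.0] small [43.0, 34.0, 34.0]
27 big [62.0, 56.0, 69.0] mid [47.0, 44.0, 25.0] small [44.0, 35.0, 32.0]
28 big [64.0, 56.0, 69.0] mid [50.0, 47.0, 28.0] small [46.0, 35.0, 31.0]
29 big [62.0, 53.0, 69.0] mid [51.0, 49.0, 31.0] small [47.0, 36.0, 30.0]
30 big [58.0, 50.0, 69.0] mid [51.0, 50.0, 34.0] small [48.0, 36.0, 31.0]
31 big [55.0, 47.0, 69.0] mid [50.0, 50.0, 38.0] small [49.0, 37.0, 32.0]
32 big [55.0, 46.0, 69.0] mid [48.0, 49.0, 42.0] small [49.0, 38.0, 33.0]
33 big [54.0, 46.0, 69.0] mid [48.0, 48.0, 45.0] small [49.0, 38.0, 35.0]
34 big [52.0, 46.0, 67.0] mid [48.0, 48.0, 48.0] small [49.0, 39.0, 37.0]
35 big [49.0, 47.0, 65.0] mid [49.0, 49.0, 51.0] small [49.0, 39.0, 40.0]
```

The wrist fit puts the small bowl 8 mm up the mid bowl's axis with all the leans alike, but the fit is noisy. I'll probe its rim lightly with shut fingers on the low side (expected z≈100) and then the high side (≈129).

```bash
python3 -m crank '[{"tx":0,"ty":0,"tz":45,"yaw":0},{"tx":0,"ty":0,"tz":45,"yaw":0},{"tx":0,"ty":0,"tz":36,"yaw":0},{"tx":0,"ty":0,"tz":2,"yaw":0},{"tx":0,"ty":0,"tz":0,"yaw":0}]' 1; python3 -m crank '[{"tx":0,"ty":0,"tz":2,"yaw":0},{"tx":0,"ty":0,"tz":2,"yaw":0},{"tx":0,"ty":0,"tz":0,"yaw":0}]';python3 -m crank '[{"tx":0,"ty":0,"tz":2,"yaw":0},{"tx":0,"ty":0,"tz":2,"yaw":0},{"tx":0,"ty":0,"tz":0,"yaw":0}]'; python3 t.py | tail -2
```

```text
time_s: 45.9
ee_pos: [515.1, 190.6, 98.6]
tool_rot: [-0.01, -0.196, 0.981, -0.006]
contact_force: [-13.3, -25.6, 24.4]
opening: 1.9
finger_force: 14.5
time_s: 46.2
ee_pos: [514.5, 188.9, 96.7]
tool_rot: [-0.01, -0.196, 0.981, -0.007]
contact_force: [-14.7, -26.3, 28.6]
opening: 0.1
finger_force: 16.6
time_s: 46.5
ee_pos: [512.9, 187.4, 93.1]
tool_rot: [-0.012, -0.196, 0.981, -0.008]
contact_force: [-17.2, -28.7, 33.2]
opening: 0.0
finger_force: 20.2
t 46.5 ee [512.9 187.4  93.1] yang 112.6 open 0.0 ff 20.2 F [-17.2 -28.7  33.2] q1,6 [ 0.28 -1.67]
tool shift to target [-47.4   6.1   0.1]
```

The fingers weren't shut yet when they came down, and they caught on a rim. I'll back off straight up and recheck.

```bash
python3 -m crank '[{"tx":0,"ty":0,"tz":-10,"yaw":0},{"tx":0,"ty":0,"tz":-40,"yaw":0},{"tx":0,"ty":0,"tz":-45,"yaw":0},{"tx":0,"ty":0,"tz":-45,"yaw":0},{"tx":0,"ty":0,"tz":0,"yaw":0}]' ; python3 x.py >/dev/null; python3 - <<'E'
from midfit import *
st()
SPEC['small']=[(52,33),(52,25),(12,22)]
d=np.load('p.npz'); V=[(r.get_calibration(n),d['arr_%d'%i]) for i,n in enumerate(('side','scene','wrist'))]
for k in((2,),(0,2),(0,1,2)):
    W=[V[i] for i in k]; print(k)
    run(W,'big',[(-8,8),(-6,2),(-6,6),(.38,.65)]); run(W,'mid',[(-15,6),(-6,2),(-8,6),(.2,.7)]); run(W,'small',[(-18,3),(-6,2),(-4,12),(.2,.75)])
E
```

```text
time_s: 47.0
ee_pos: [527.0, 199.5, 238.9]
tool_rot: [0.005, -0.194, 0.981, 0.0]
contact_force: [1.4, 0.8, 0.5]
opening: -0.4
finger_force: 0.0
t 47.15 ee [522.3 198.2 232.1] yang 112.4 open -0.2 ff 0.0 F [ 0.2 -0.1  0.1] q1,6 [ 0.29 -1.68]
(2,)
big u,v,z [-0.6 -2.6 -1.6] lean 31.3 score -62.9
mid u,v,z [-6.3 -2.4 -8. ] lean 24.7 score -56.5
small u,v,z [-10.4  -2.4  -4. ] lean 25.1 score -64.0
(0, 2)
big u,v,z [-2.5 -3.2 -1.7] lean 27.5 score -63.3
mid u,v,z [-0.9 -2.5 -2.4] lean 32.9 score -53.7
small u,v,z [-10.4  -2.4  -2.6] lean 26.0 score -58.0
(0, 1, 2)
big u,v,z [-2.9 -2.8 -1.3] lean 27.3 score -62.0
mid u,v,z [-1.3 -2.4 -2.3] lean 32.7 score -52.2
small u,v,z [-11.1  -2.5  -3.5] lean 24.6 score -51.6
```

```bash
python3 -m crank '[{"tx":0,"ty":0,"tz":0,"yaw":0},{"tx":0,"ty":0,"tz":0,"yaw":0}]' >/dev/null; cat > z.py <<'E'
from midfit import *
st()
SPEC['small']=[(52,33),(52,25),(12,22)]
V=[(r.get_calibration(n),r.read_camera(n)) for n in('wrist','side','scene')]; np.savez('q.npz',*[v[1] for v in V])
for k in((0,),(1,),(0,1,2)):
    W=[V[i] for i in k]; print(k)
    run(W,'big',[(-8,8),(-4,-1),(-6,6),(.38,.65)]); run(W,'mid',[(-15,6),(-4,-1),(-8,6),(.2,.7)]); run(W,'small',[(-18,3),(-4,-1),(-8,12),(.2,.75)])
E
python3 z.py
```

```text
t 47.35 ee [521.9 198.  231.5] yang 112.4 open 0.0 ff 0.0 F [0.1 0.3 0.1] q1,6 [ 0.29 -1.68]
(0,)
big u,v,z [ 2.4 -3.4  3.5] lean 35.4 score -63.1
mid u,v,z [-0.1 -2.7 -1.5] lean 31.2 score -55.4
small u,v,z [-7.9 -2.6  0.5] lean 26.8 score -61.9
(1,)
big u,v,z [-1.8 -1.   0.5] lean 27.6 score -66.3
mid u,v,z [-0.4 -1.3 -1.8] lean 29.7 score -54.7
small u,v,z [ 1.1 -4.   1.7] lean 42.7 score -55.0
(0, 1, 2)
big u,v,z [-0.9 -3.   0.5] lean 27.5 score -61.3
mid u,v,z [-0.7 -2.7 -2.9] lean 30.0 score -53.2
small u,v,z [-4.2 -2.5 -5.6] lean 30.2 score -50.7
```

```bash
python3 -m crank '[{"tx":-3,"ty":0,"tz":45,"yaw":0},{"tx":0,"ty":0,"tz":45,"yaw":0},{"tx":0,"ty":0,"tz":32,"yaw":0},{"tx":0,"ty":0,"tz":0,"yaw":0}]'; python3 -m crank '[{"tx":0,"ty":0,"tz":2,"yaw":0},{"tx":0,"ty":0,"tz":2,"yaw":0},{"tx":0,"ty":0,"tz":0,"yaw":0}]';python3 -m crank '[{"tx":0,"ty":0,"tz":2,"yaw":0},{"tx":0,"ty":0,"tz":2,"yaw":0},{"tx":0,"ty":0,"tz":0,"yaw":0}]'; python3 t.py | tail -2
```

```text
time_s: 47.9
ee_pos: [521.8, 198.2, 107.1]
tool_rot: [-0.005, -0.194, 0.981, -0.001]
contact_force: [-1.1, -0.6, -0.1]
opening: -0.1
finger_force: 0.0
time_s: 48.2
ee_pos: [527.3, 199.9, 109.6]
tool_rot: [0.002, -0.195, 0.981, 0.0]
contact_force: [-0.4, 0.3, -0.3]
opening: 0.0
finger_force: 0.0
time_s: 48.5
ee_pos: [525.9, 199.5, 104.1]
tool_rot: [0.0, -0.194, 0.981, 0.0]
contact_force: [0.1, -0.6, -0.3]
opening: -0.1
finger_force: 0.0
t 48.5 ee [525.9 199.5 104.1] yang 112.4 open -0.1 ff 0.0 F [ 0.1 -0.6 -0.3] q1,6 [ 0.29 -1.67]
tool shift to target [-30.7   0.   11.1]
```

```bash
python3 -m crank '[{"tx":0,"ty":0,"tz":2,"yaw":0},{"tx":0,"ty":0,"tz":1,"yaw":0},{"tx":0,"ty":0,"tz":0,"yaw":0}]'; python3 -m crank '[{"tx":0,"ty":0,"tz":1,"yaw":0},{"tx":0,"ty":0,"tz":1,"yaw":0},{"tx":0,"ty":0,"tz":0,"yaw":0}]';python3 -m crank '[{"tx":0,"ty":0,"tz":1,"yaw":0},{"tx":0,"ty":0,"tz":1,"yaw":0},{"tx":0,"ty":0,"tz":0,"yaw":0}]'
```

```text
time_s: 48.8
ee_pos: [525.7, 199.5, 100.5]
tool_rot: [-0.0, -0.195, 0.981, -0.0]
contact_force: [0.0, -0.2, 0.4]
opening: -0.1
finger_force: 0.0
time_s: 49.1
ee_pos: [525.4, 199.3, 98.9]
tool_rot: [-0.001, -0.195, 0.981, -0.0]
contact_force: [-0.6, -0.7, 2.5]
opening: -0.2
finger_force: 1.7
time_s: 49.4
ee_pos: [524.0, 198.7, 97.4]
tool_rot: [-0.002, -0.195, 0.981, -0.0]
contact_force: [-4.6, -2.3, 10.6]
opening: -0.1
finger_force: 5.1
```

Low rim contact at z≈99, as expected for home. Now the high side.

```bash
python3 -m crank '[{"tx":0,"ty":0,"tz":-10,"yaw":0},{"tx":0,"ty":0,"tz":-40,"yaw":0},{"tx":-26,"ty":0,"tz":0,"yaw":0},{"tx":-26,"ty":0,"tz":0,"yaw":0},{"tx":0,"ty":0,"tz":0,"yaw":0},{"tx":0,"ty":0,"tz":9,"yaw":0},{"tx":0,"ty":0,"tz":3,"yaw":0},{"tx":0,"ty":0,"tz":0,"yaw":0}]'; python3 -m crank '[{"tx":0,"ty":0,"tz":2,"yaw":0},{"tx":0,"ty":0,"tz":2,"yaw":0},{"tx":0,"ty":0,"tz":0,"yaw":0}]';python3 -m crank '[{"tx":0,"ty":0,"tz":1,"yaw":0},{"tx":0,"ty":0,"tz":1,"yaw":0},{"tx":0,"ty":0,"tz":0,"yaw":0}]'; python3 t.py | tail -2
```

```text
time_s: 50.2
ee_pos: [572.0, 218.7, 133.3]
tool_rot: [-0.002, -0.194, 0.981, -0.0]
contact_force: [-0.0, -0.8, 0.5]
opening: -0.0
finger_force: 0.0
time_s: 50.5
ee_pos: [573.6, 219.2, 130.6]
tool_rot: [-0.0, -0.195, 0.981, -0.0]
contact_force: [-0.0, -0.1, 0.5]
opening: 0.1
finger_force: 0.0
time_s: 50.8
ee_pos: [573.9, 219.3, 128.8]
tool_rot: [-0.0, -0.194, 0.981, -0.0]
contact_force: [0.5, 0.2, -0.8]
opening: -0.0
finger_force: 0.0
t 50.8 ee [573.9 219.3 128.8] yang 112.4 open -0.0 ff 0.0 F [ 0.5  0.2 -0.8] q1,6 [ 0.3  -1.67]
tool shift to target [21.3  0.  35.7]
```

```bash
python3 -m crank '[{"tx":0,"ty":0,"tz":2,"yaw":0},{"tx":0,"ty":0,"tz":1,"yaw":0},{"tx":0,"ty":0,"tz":0,"yaw":0}]';python3 -m crank '[{"tx":0,"ty":0,"tz":1,"yaw":0},{"tx":0,"ty":0,"tz":1,"yaw":0},{"tx":0,"ty":0,"tz":0,"yaw":0}]';python3 -m crank '[{"tx":0,"ty":0,"tz":1,"yaw":0},{"tx":0,"ty":0,"tz":1,"yaw":0},{"tx":0,"ty":0,"tz":0,"yaw":0}]'
```

```text
time_s: 51.1
ee_pos: [574.3, 219.5, 127.3]
tool_rot: [0.001, -0.195, 0.981, 0.0]
contact_force: [-2.4, -0.5, 8.1]
opening: 0.0
finger_force: 4.1
time_s: 51.4
ee_pos: [574.5, 219.5, 127.1]
tool_rot: [0.001, -0.195, 0.981, 0.0]
contact_force: [-4.5, -2.4, 17.2]
opening: 0.1
finger_force: 8.5
time_s: 51.7
ee_pos: [574.7, 219.6, 126.8]
tool_rot: [0.002, -0.195, 0.981, 0.0]
contact_force: [-7.2, -2.5, 25.6]
opening: 0.4
finger_force: 13.1
```

The high rim touches at z≈127.4. The high–low difference is 28.4 mm against 28.3 expected, so the small bowl leans with the others and is home. I'll retract and hand in.

```bash
python3 -m crank '[{"tx":0,"ty":0,"tz":-10,"yaw":0},{"tx":0,"ty":0,"tz":-40,"yaw":0},{"tx":0,"ty":0,"tz":-45,"yaw":0},{"tx":0,"ty":0,"tz":-20,"yaw":0},{"tx":0,"ty":0,"tz":0,"yaw":0}]'; python3 -c "from cell import r; print(r.job_done())"
```

```text
time_s: 52.2
ee_pos: [576.5, 220.2, 241.0]
tool_rot: [0.004, -0.195, 0.981, 0.0]
contact_force: [0.5, -0.4, 0.1]
opening: -0.1
finger_force: 0.0
the job is handed in; nothing more can be done
None
```

I put the middle bowl into the big bowl, then the small bowl into the middle one, and handed the job in at 52.2 s. Fingertip probes and camera fits showed both home and leaning alike, though the fingers caught a rim once at about 33 N, and I did not check the bystanders again at the end.

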